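# Refit the belt cover of the bench burnisher

### The job

The burnisher's belt has been changed and its compartment on the sloping front stands open. Of the two grey covers on the bench, take the one whose pin holes match the machine's two dowel pins, hook its lower lip under the ledge while its top edge is still raised, swing the top edge shut over the pins until it lies flush, and turn the red-tabbed latch fully across it. Leave the other cover lying flat on the bench, and do not push the other things about.

Things in the scene. Friction and masses are not known exactly. Their poses are not given: they have to be found in the camera images.
- cover_wide_grip (a point): Grip centre of the cover with holes WIDE apart (76 mm). Grey pan 120 mm wide (y), 12 mm high, 0.16 kg, lying handle up; x from lip to top flange, z out of its outer face. The black handle bar runs along y: 76 long, 12 thick, 18 mm high; this point is its centre, 35 mm above the cover's underside, 23 mm above the pan, 9 mm below the bar's top.
- cover_wide_lip (a point): Middle of that cover's lip tip, 48 mm towards the cover's -x from the grip centre, 1.5 mm above the underside. The lip is a flat tongue 84 mm wide, 3 mm thick, level with the underside, standing 12 mm out of the pan's front wall (which is at x = -36 mm from the grip centre). Axes as the cover's.
- cover_wide_top (a point): Middle of that cover's top flange edge, 54.5 mm towards the cover's +x from the grip centre, 2 mm above the underside. The flange is 4 mm thick, level with the underside, from x = +34 to +54.5 mm; its two 11 mm holes are at x = +44 mm, y = +38 and -38 mm from the grip centre. Axes as the cover's.
- cover_narrow_grip (a point): Grip centre of the other cover, the same in size, handle and axes, but with its two flange holes CLOSE together (44 mm between centres): on this machine it would ride on the pins and never close. (A fixed black long-arm stapler, 110 mm high, stands between the covers and the burnisher, about x 0.33 to 0.70, y -0.10 to 0.18 m: carry over it.)
- belt_face: Sloping front of the green burnisher (fixed, 215 x 166 mm, wooden mandrel at its right), rising at 30 degrees. Origin: middle of its lower end, in the plane of the rim. Axes: x up the slope, y left, z square out of the face. Belt compartment open at x 0 to 83, y -53 to 53 mm, 34 mm deep. The fitted cover's axes lie along these, its underside in the rim plane, grip centre at (50, 0, 35) mm.
- latch (a joint): Turn of the aluminium latch bar, rad: 0 = out of the way, bar along the face's +y; grows counter-clockwise as seen looking at the face, to the stop at 1.571: bar pointing down the slope (face -x), across the cover's top flange. It stays where it is left and needs about 2 N at the tab.
- latch_tab (a point): Centre of the latch's upright red tab, by which it is pushed: 8 mm thick, 20 mm long along the bar, 22 mm high, reaching from 10 to 32 mm above the rim plane, 28 mm from the pivot. Its y axis points from the pivot along the bar, its z square out of the face.
- latch_pivot (a point): Middle of the latch bar on its turning axis, at x = 134, y = 0, z = 8.5 mm of the face; the axis is square to the face. The bar is 13 mm wide and reaches 40 mm from the pivot. Axes as the face's.
- ledge (a point): Middle of the free edge of the dark steel ledge, on its underside, at x = 11, y = 0, z = 5 mm of the face; axes as the face's. The ledge is 116 mm wide, 3.5 mm thick, and overhangs the compartment's lower end from the front wall (face x = 0) up to this edge; below it the compartment is open, so a tilted lip may dip in. The fitted lip's tip is at face x = 2 mm.
- pins (a point): Point half-way between the two steel dowel pins, in the rim plane, at x = 94, y = 0 mm of the face, axes as the face's. The pins stand at y = +38 and -38 mm: 6 mm thick, 8 mm high, square to the face, with rounded tips.
- thread_1: Bystander: spool of dark brown thread, 34 mm across, 45 mm high; origin under its centre.
- loupe: Bystander: black loupe, 31 mm across, 34 mm high; origin under its centre.
- suede_block: Bystander: tan rubber block 30 x 58 x 22 mm; origin under its centre.
- sticker_roll: Bystander: white roll of stickers lying flat, 44 mm across, 18 mm high; origin under its centre.
- cotton_pads: Bystander: stack of white cotton pads, 58 mm across, 26 mm high; origin under its centre.

How it is judged:
By the outcome, as a careful person would: the job done as asked, in the order asked, and still so for the second after the job is handed in, with the robot touching nothing.
It also fails if it takes over 51 s, if anything falls off the work surface, if the arm or the gripper's body presses on something with over 40 N, if the wrist force passes 120 N, or if a joint passes its speed limit or range.

### The arm

A 6-joint arm with a two-finger parallel gripper is mounted at the origin on a cart in front of the work surface, level with it; the furniture and walls round the work are solid. World frame = base frame: x ahead of the robot, y to its left, z up, the work surface at z = 0. Lengths are in m, angles in rad, forces in N, time in s.
With the tool pointing down it reaches from about 0.375 to 0.9 m from the base axis. Payload 3.1 kg.
Tool frame: the origin (TCP) lies at the very end of the fingers, on their centre line; the grasp point (between the pads) lies 19 mm behind it; z points along the fingers, y is the line along which they close (so a half turn about z gives the same grasp; the last joint's range is limited). The gripper opens to 87 mm and grips with 3 to 60 N. Pads are 19 mm wide; open, the fingers measure 117 mm over their backs; the gripper's body (75 mm by 190 mm) begins 51 mm behind the grasp point.
Start: joints at [-1.351, 0.527, 1.433, -0, 1.181, -0.178], TCP at [0.243, -0.576, 0.223] pointing down, gripper open.
Joint ranges: [-3.08, 3.08], [-0.75, 2.2], [0.22, 2.44], [-1.43, 4.57], [0, 2.65], [-2.85, 2.85]. Speed limits (rad/s): [2.79, 2.79, 3.14, 3.14, 3.14, 3.14].

### API

Orientations are given as a unit quaternion [x, y, z, w].
In Python, from rig import status, viewer, robot gives the robot as it stands.
- The arm moves only by the tool arm_command, never from a script. Its arguments are lists of equal length, an entry for each row: "delta_rot": the turn, a rotation vector about the tool's x, y, z in degrees, a list of three; "delta_pos": the shift along the tool's x, y, z in m, a list of three; "gripper": the closure, from -1 (fully open) to 1 (shut). In form: {"delta_rot": [[rx, ry, rz], ...], "delta_pos": [[dx, dy, dz], ...], "gripper": [gripper, ...]}. A call has 1 to 12 rows; each row is the pose to reach, as a shift and turn from the pose commanded when the call began, along the tool's axes at that moment; what a row does not reach only later rows make up. A row lasts 1/12 s, in which the tool goes at most 41.7 mm and 7.16 degrees, less where a joint would pass 70% of its speed; a pose out of reach is approached as far as the arm can. A call with a gripper value outside its range is refused whole. The fingers move at their own pace and stop on an object; "grip_force" is the grip in N (left out, the last holds). Time passes only in rows, so rows that repeat a pose let the fingers close. It gives the time, the measured TCP pose, the force, the opening and the grip force at its end, in the units of the state.
- status.get_obs(): the state, without advancing time (a new reading comes with each control period).
- viewer.camera(name): name is "scene" or "top"; returns a dict with "pixels" (384x512x3 uint8, blue, green, red), "fx", "fy", "cx", "cy" (pixels), "pose" (4x4, takes a point from camera to world coordinates). Camera axes: x right, y down, z forward; pixel columns grow to the right and rows downward; lengths in m; the calibration is good to about 2 mm. A picture is of the moment at which its call begins. There is no depth.
- robot.hand_in(): hands the job in; it is judged then, once.
The state is a dict: "time": time; "q": joint angles; "joint_velocities": joint speeds; "joint_torque": joint torques, N m; "position": TCP position; "tool_rot": TCP orientation; "ft_force": force on the tool from outside, world axes, zero at the start; "moment": the same for the moment, N m; "grip_width": finger opening in m; "grip_force": force on a finger pad.
Only numpy, scipy, OpenCV 4.12 (cv2) and the standard library are available. Lean on these libraries where they do the work, as an engineer would, in place of code of your own. Each camera call takes 0.05 s, during which the arm holds its last target. There are 200 camera calls.

## Working session

There is one attempt and no reset: what is moved stays moved. The work goes in short steps, Python scripts to look and compute and a tool call to move; the robot and the scene stay as the last step left them, time stands still between calls to the robot, and variables do not carry over. Pictures are saved under pics/ and viewed, at most 12 in all, crops included, and the job is handed in when it is done.

Besides the shell and the picture viewer there is one more tool, called after "Call:" as name(argument=value, ...) on one line, values as JSON. arm_command: Moves the arm, as the interface text tells. Its arguments: {"type":"object","properties":{"delta_rot":{"type":"array","items":{"type":"array","items":{"type":"number"}}},"delta_pos":{"type":"array","items":{"type":"array","items":{"type":"number"}}},"gripper":{"type":"array","items":{"type":"number"}},"grip_force":{"type":"number"}},"required":["delta_rot","delta_pos","gripper"]}

```bash
ls; mkdir -p pics; python3 - <<'E'
from rig import status, viewer
import cv2,numpy as np,pickle
o=status.get_obs(); print({k:np.round(v,4).tolist() for k,v in o.items()})
d={}
for n in("scene","top"):
    c=viewer.camera(n); d[n]=c; cv2.imwrite(f"pics/{n}0.png",cv2.resize(c["pixels"],None,fx=1.5,fy=1.5,interpolation=cv2.INTER_CUBIC))
    print(n,c["fx"],c["fy"],c["cx"],c["cy"],np.round(c["pose"],4).tolist())
pickle.dump(d,open("c0.pkl","wb"))
E
```

```text
pics
{'time': 0.0, 'q': [-1.3504, 0.5285, 1.4339, -0.0, 1.1814, -0.1785], 'joint_velocities': [-0.0014, -0.0018, -0.0009, 0.0012, 0.0, -0.0009], 'joint_torque': [-0.0032, -44.0054, -17.659, 0.063, 0.0583, -0.0002], 'position': [0.2426, -0.5752, 0.2216], 'tool_rot': [0.9802, 0.1981, -0.0, -0.0011], 'ft_force': [-0.1496, 0.0761, -0.1052], 'moment': [-0.0297, -0.0152, -0.0009], 'grip_force': 0.0, 'grip_width': 0.0869}
scene 486.3324218764217 486.3324218764217 258.2362778252952 186.71249994731437 [[0.7714, -0.3131, 0.554, -0.4328], [-0.6364, -0.3748, 0.6742, -1.21], [-0.0034, -0.8726, -0.4884, 0.945], [0.0, 0.0, 0.0, 1.0]]
top 357.53410300730195 357.53410300730195 256.5962563771668 190.12013582604146 [[-0.0297, -0.9975, 0.0646, 0.4146], [-0.9995, 0.0305, 0.0112, -0.0953], [-0.0132, -0.0643, -0.9978, 1.4025], [0.0, 0.0, 0.0, 1.0]]
```

View pics/scene0.png

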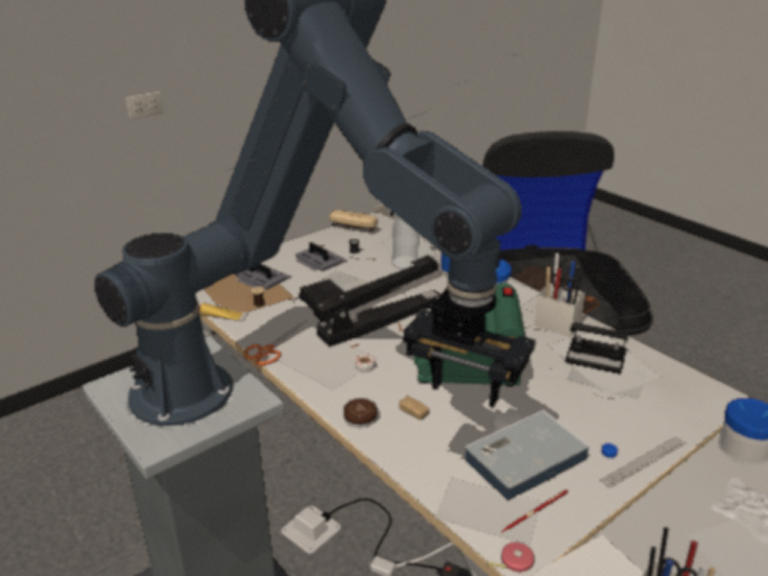

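View pics/top0.png

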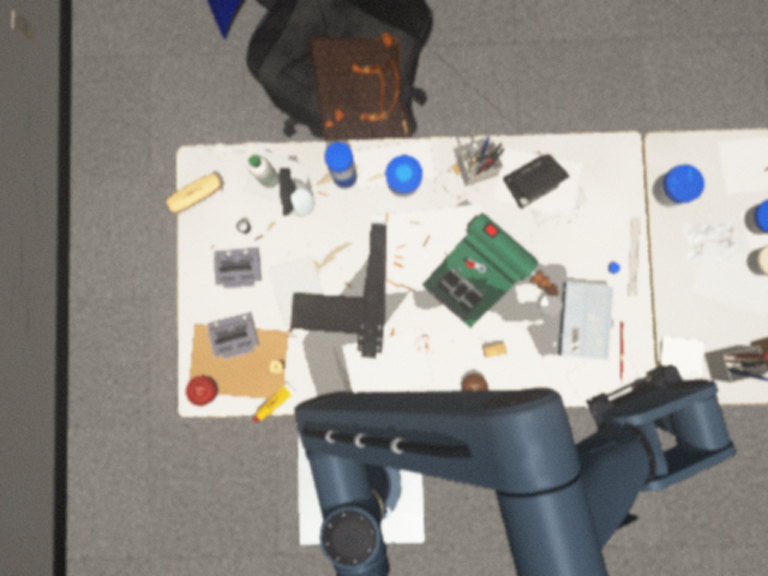

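Covers are at roughly (237,267) and (233,335) in the enlarged top view. The burnisher is at (480,270) with its red tab near (470,264), and the stapler lies between. I'll zoom in on both regions.

```bash
python3 - <<'E'
import cv2,numpy as np,pickle
d=pickle.load(open("c0.pkl","rb"))
t=d["top"]["pixels"]; s=d["scene"]["pixels"]
def crop(im,x0,y0,w,h,f): return cv2.resize(im[y0:y0+h,x0:x0+w],None,fx=f,fy=f,interpolation=cv2.INTER_CUBIC)
A=crop(t,130,155,50,90,6)   # covers: 300x540
B=crop(t,275,135,80,90,6)   # burn 480x540
cv2.imwrite("pics/top_crop.png",np.hstack([A,B]))
C=crop(s,150,150,100,50,7)
cv2.imwrite("pics/scene_crop.png",C)
E
```

```text
(no output)
```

View pics/top_crop.png

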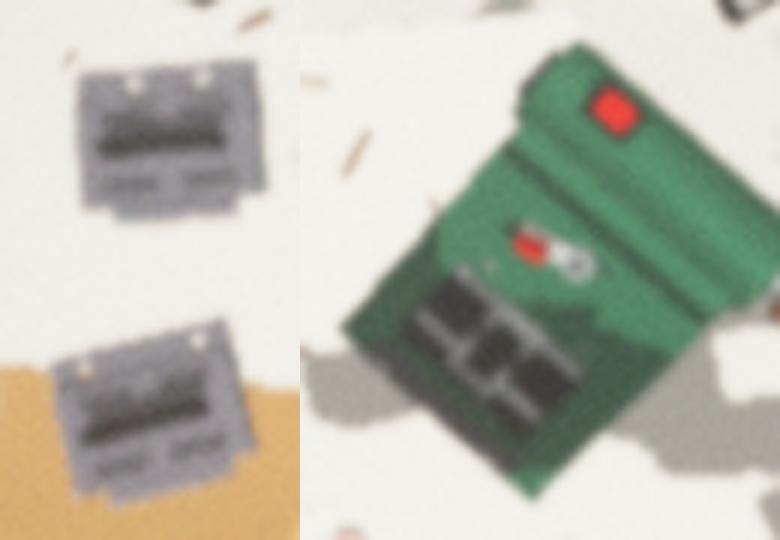

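View pics/scene_crop.png

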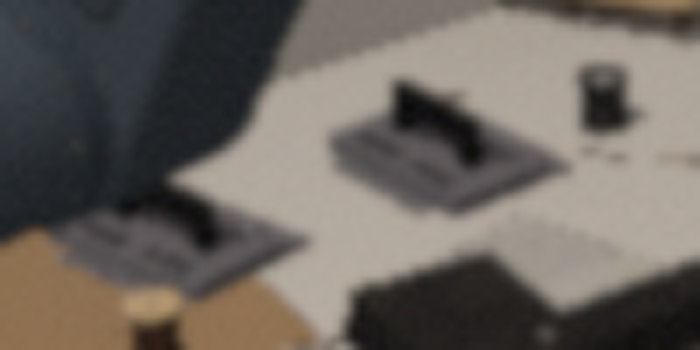

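Hole spacing in the top crop is about 118 px (76 mm) for the lower cover, with holes at (84,370) and (198,340), so that is the wide one. The upper cover's is about 69 px (45 mm). The latch tab is at crop (530,247) and the pivot at (580,265). The scene crop shows both handles up.

```bash
cat > h.py <<'E'
import numpy as np,cv2,pickle
from scipy.spatial.transform import Rotation as R
from scipy.optimize import least_squares
def ray(c,u,v):
    P=c["pose"]; d=P[:3,:3]@np.array([(u-c["cx"])/c["fx"],(v-c["cy"])/c["fy"],1]); return P[:3,3],d
def onz(c,u,v,z):
    o,d=ray(c,u,v); return o+d*(z-o[2])/d[2]
def proj(c,p):
    p=np.atleast_2d(p); q=(p-c["pose"][:3,3])@c["pose"][:3,:3]; return np.c_[c["fx"]*q[:,0]/q[:,2]+c["cx"],c["fy"]*q[:,1]/q[:,2]+c["cy"]]
def cen(m,roi):
    x0,y0,x1,y1=roi; w=np.zeros(m.shape[:2]); w[y0:y1,x0:x1]=m[y0:y1,x0:x1]; Y,X=np.mgrid[:m.shape[0],:m.shape[1]]; return (w*X).sum()/w.sum(),(w*Y).sum()/w.sum(),w.sum()
E
python3 - <<'E'
from h import *
d=pickle.load(open("c0.pkl","rb")); t=d["top"]
f=lambda X,Y,x0,y0:((X+.5)/6-.5+x0,(Y+.5)/6-.5+y0)
# bright hole centroids (wide cover)
g=t["pixels"].astype(float)
br=np.clip(g.min(2)-150,0,None)
H=[]
for (X,Y) in((84,370),(198,340),(134,84),(203,77)):
    u,v=f(X,Y,130,155); a,b=int(round(u)),int(round(v)); 
    r=cen(br,(a-1,b-1,a+2,b+2)); print("man",np.round((u,v),1),"auto",np.round(r,2)); H.append(onz(t,u,v,.003)); print(H[-1])
print("spac",np.linalg.norm(H[0]-H[1]),np.linalg.norm(H[2]-H[3]))
for n,(pl,pr,ll,lr) in {"wide":((52,362),(225,318),(113,505),(236,477))}.items():
    obj=np.array([[54.5,60],[54.5,-60],[-48,42],[-48,-42],[44,38],[44,-38]])/1e3
    W=np.array([onz(t,*f(*p,130,155),.003)[:2] for p in(pl,pr,ll,lr)]+[H[0][:2],H[1][:2]])
    fun=lambda p:((obj@np.array([[np.cos(p[2]),np.sin(p[2])],[-np.sin(p[2]),np.cos(p[2])]])+p[:2])-W).ravel()
    s=least_squares(fun,[.4,.3,0]); print(n,s.x,np.degrees(s.x[2]),np.round(s.fun*1e3,1))
# dark handle
hsv=cv2.cvtColor(t["pixels"],cv2.COLOR_BGR2HSV)
# machine top-view rough points
def b(X,Y,z): return onz(t,*f(X,Y,275,135),z)
for nm,p in {"L":(345,325,.01),"Rr":(535,500,.01),"tab":(530,247,.1),"piv":(582,265,.09)}.items(): print(nm,np.round(b(*p),4))
E
```

```text
man [143.6 216.2] auto [143.8  215.49 128.  ]
[0.4161557  0.36637256 0.003     ]
man [162.6 211.2] auto [162.81 210.97 272.  ]
[0.43350004 0.29140038 0.003     ]
man [151.9 168.6] auto [151.96 168.67 252.  ]
[0.60315193 0.3315526  0.003     ]
man [163.4 167.4] auto [163.08 166.97 322.  ]
[0.60636053 0.2858909  0.003     ]
spac 0.07695228869835907 0.04577429209147302
wide [0.38202495 0.31875538 0.22007178] 12.60918437292438 [ 0.1  1.9  1.  -1.4 -2.   1.   0.6 -0.4  0.5 -0.9 -0.2 -0.1]
L [ 0.5011 -0.3736  0.01  ]
Rr [ 0.3844 -0.4908  0.01  ]
tab [ 0.5396 -0.4697  0.1   ]
piv [ 0.5285 -0.5037  0.09  ]
```

Call:
arm_command(delta_rot=[[0, 0, -80], [0, 0, -80], [0, 0, -80], [0, 0, -80], [0, 0, -80], [0, 0, -80], [0, 0, -80], [0, 0, -80], [0, 0, -80], [0, 0, -80], [0, 0, -80], [0, 0, -80]], delta_pos=[[0.37, -0.355, 0], [0.37, -0.355, 0], [0.37, -0.355, 0], [0.37, -0.355, 0], [0.37, -0.355, 0], [0.37, -0.355, 0], [0.37, -0.355, 0], [0.37, -0.355, 0], [0.37, -0.355, 0], [0.37, -0.355, 0], [0.37, -0.355, 0], [0.37, -0.355, 0]], gripper=[-1, -1, -1, -1, -1, -1, -1, -1, -1, -1, -1, -1])

```text
time: 1.1
position: [0.4409, -0.1148, 0.2224]
tool_rot: [0.622, 0.783, -0.0, -0.0]
ft_force: [1.0, -0.4, -0.6]
grip_width: 0.0869
grip_force: 0.0
```

```bash
cat >> h.py <<'E'
from rig import status,viewer
def face_R(yaw,tilt):  # tool orientation with tool y=cover x (pitched up by tilt), tool z=-cover z
    h=np.array([np.cos(yaw),np.sin(yaw),0]); up=np.array([0,0,1.]); x=np.cos(tilt)*h+np.sin(tilt)*up; z=-np.sin(tilt)*h+np.cos(tilt)*up; y=np.cross(z,x)
    return np.c_[y,x,-z]  # tool x = y x ... check right-handed
def delta(pos,Rt):
    o=status.get_obs(); R0=R.from_quat(o["tool_rot"]); 
    print("t",round(o["time"],2),"pos",np.round(o["position"],4),"dpos",np.round(R0.inv().apply(np.array(pos)-o["position"]),4),"drot",np.round(np.degrees((R0.inv()*R.from_matrix(Rt)).as_rotvec()),2),"F",np.round(o["ft_force"],1),"w",round(o["grip_width"],4))
E
python3 - <<'E'
from h import *
print(np.linalg.det(face_R(.22,0)))
delta([.382,.319,.12],face_R(.22,0))
d={}
for n in("scene","top"): d[n]=viewer.camera(n)
pickle.dump(d,open("c1.pkl","wb"))
c=lambda im,x0,y0,w,h,f:cv2.resize(im[y0:y0+h,x0:x0+w],None,fx=f,fy=f,interpolation=cv2.INTER_CUBIC)
cv2.imwrite("pics/s1.png",c(d["scene"]["pixels"],265,175,110,90,7))
E
```

```text
1.0
t 1.1 pos [ 0.4409 -0.1148  0.2224] dpos [0.4358 0.041  0.1025] drot [-0.02 -0.01  0.49] F [ 1.  -0.4 -0.6] w 0.0869
```

View pics/s1.png

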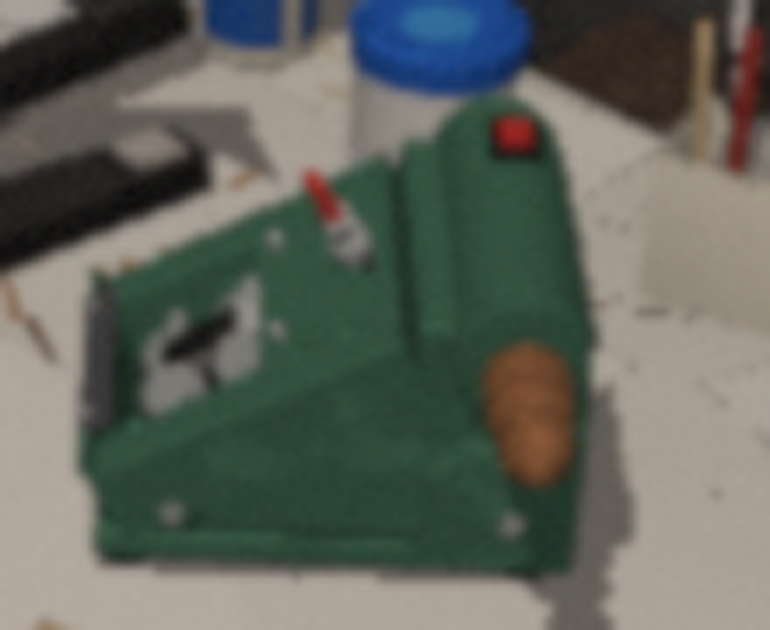

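The scene crop shows pins at (272,236) and (276,328), the red tab at (320,197), the pivot at about (345,243), and the dark ledge at the left around (99,355). Next: a two-view point fit for the machine, and the first descent to the cover.

```bash
cat > mach.py <<'E'
from h import *
def T(p):
    h=np.array([np.cos(p[3]),np.sin(p[3]),0]); s,c=.5,np.sqrt(.75); up=np.array([0,0,1.]); x=c*h+s*up; z=-s*h+c*up
    return np.array(p[:3]),np.c_[x,np.cross(z,x),z]
def W(p,q): o,M=T(p); return o+np.atleast_2d(q)@M.T
E
python3 - <<'E'
from mach import *
d=pickle.load(open("c1.pkl","rb")); S=d["scene"];t=d["top"]
fs=lambda X,Y:((X+.5)/7-.5+265,(Y+.5)/7-.5+175)
ft=lambda X,Y:((X+.5)/6-.5+275,(Y+.5)/6-.5+135)
def red(c,roi):
    g=c["pixels"].astype(float); m=np.clip(g[...,2]-g[...,:2].max(2)-40,0,None); return cen(m,roi)
rs=red(S,(305,196,316,212)); rt=red(t,(358,170,368,181)); print(rs,rt,"hand",fs(320,197),ft(530,247))
obs=[(S,fs(272,236),(.094,.038,.004)),(S,fs(276,328),(.094,-.038,.004)),(S,rs[:2],(.134,.028,.021)),(S,fs(345,243),(.134,0,.0125)),
(t,rt[:2],(.134,.028,.021)),(t,ft(490,267),(.094,.038,.004)),(t,ft(582,265),(.134,0,.0125)),(t,ft(345,325),(0,.083,0)),(t,ft(535,500),(0,-.083,0))]
fun=lambda p:np.concatenate([(proj(c,W(p,q))[0]-np.array(uv)) for c,uv,q in obs])
s=least_squares(fun,[.45,-.43,.04,-.75],loss="soft_l1"); print(s.x,np.degrees(s.x[3])); print(np.round(fun(s.x).reshape(-1,2),2))
tr=lambda c:proj(c,W(s.x,[[0,.058,.0085],[0,-.058,.0085],[.011,0,.0085],[0,.083,0],[0,-.083,0],[.083,.053,0],[.083,-.053,0]]))
print("pred scene crop",np.round((tr(S)-[265,175])*7+3)); print("pred top crop",np.round((tr(t)-[275,135])*6+3))
B=cv2.resize(t["pixels"][135:225,275:355],None,fx=6,fy=6,interpolation=cv2.INTER_CUBIC)
cv2.imwrite("pics/t1.png",B)
E
```

```text
(np.float64(310.4841437632135), np.float64(202.2494714587738), np.float64(473.0)) (np.float64(nan), np.float64(nan), np.float64(0.0)) hand (310.2857142857143, 202.71428571428572) (362.9166666666667, 175.75)h.py:11: RuntimeWarning: invalid value encountered in scalar divide
  x0,y0,x1,y1=roi; w=np.zeros(m.shape[:2]); w[y0:y1,x0:x1]=m[y0:y1,x0:x1]; Y,X=np.mgrid[:m.shape[0],:m.shape[1]]; return (w*X).sum()/w.sum(),(w*Y).sum()/w.sum(),w.sum()
Traceback (most recent call last):
ValueError: Residuals are not finite in the initial point.
```

Call:
arm_command(delta_rot=[[0, 0, 0.5], [0, 0, 0.5], [0, 0, 0.5], [0, 0, 0.5], [0, 0, 0.5], [0, 0, 0.5], [0, 0, 0.5], [0, 0, 0.5], [0, 0, 0.5], [0, 0, 0.5], [0, 0, 0.5], [0, 0, 0.5]], delta_pos=[[0.436, 0.041, 0.0], [0.436, 0.041, 0.0], [0.436, 0.041, 0.0], [0.436, 0.041, 0.0], [0.436, 0.041, 0.0], [0.436, 0.041, 0.0], [0.436, 0.041, 0.0], [0.436, 0.041, 0.0], [0.436, 0.041, 0.05], [0.436, 0.041, 0.102], [0.436, 0.041, 0.102], [0.436, 0.041, 0.102]], gripper=[-1, -1, -1, -1, -1, -1, -1, -1, -1, -1, -1, -1])

```text
time: 2.2
position: [0.3825, 0.3185, 0.1179]
tool_rot: [0.627, 0.779, -0.001, -0.001]
ft_force: [-0.1, -0.6, 0.1]
grip_width: 0.0869
grip_force: 0.0
```

The machine crop was the right half of a stacked picture, so its column offset is 300. I'll correct that.

```bash
cat > fit.py <<'E'
from mach import *
d=pickle.load(open("c1.pkl","rb")); S=d["scene"]; t=pickle.load(open("c0.pkl","rb"))["top"]
fs=lambda X,Y:((X+.5)/7-.5+265,(Y+.5)/7-.5+175)
ft=lambda X,Y:((X-300+.5)/6-.5+275,(Y+.5)/6-.5+135)
def red(c,roi):
    g=c["pixels"].astype(float); m=np.clip(g[...,2]-g[...,:2].max(2)-40,0,None); return cen(m,roi)
rs=red(S,(305,196,316,212)); rt=red(t,(308,170,318,181)); print(rs,rt,"hand",fs(320,197),ft(530,247))
obs=[(S,fs(272,236),(.094,.038,.004)),(S,fs(276,328),(.094,-.038,.004)),(S,rs[:2],(.134,.028,.021)),(S,fs(345,243),(.134,0,.0125)),
(t,rt[:2],(.134,.028,.021)),(t,ft(490,267),(.094,.038,.004)),(t,ft(582,265),(.134,0,.0125)),(t,ft(345,325),(0,.083,0)),(t,ft(535,500),(0,-.083,0))]
fun=lambda p:np.concatenate([(proj(c,W(p,q))[0]-np.array(uv)) for c,uv,q in obs])
s=least_squares(fun,[.45,-.23,.04,-.75],loss="soft_l1"); print(s.x,np.degrees(s.x[3])); print(np.round(fun(s.x).reshape(-1,2),2))
tr=lambda c:proj(c,W(s.x,[[0,.058,.0085],[0,-.058,.0085],[.011,0,.0085],[0,.083,0],[0,-.083,0],[.083,.053,0],[.083,-.053,0]]))
print("pred scene crop",np.round((tr(S)-[265,175])*7+3).tolist()); print("pred top crop",np.round((tr(t)-[275,135])*6+[303,3]).tolist())
E
python3 fit.py; python3 -c "
from h import *
delta([.382,.319,.017],face_R(.22,0))"
```

```text
(np.float64(310.4841437632135), np.float64(202.2494714587738), np.float64(473.0)) (np.float64(312.9960513326752), np.float64(175.95656465942744), np.float64(1013.0)) hand (310.2857142857143, 202.71428571428572) (312.9166666666667, 175.75)
[ 0.4489954  -0.23561245  0.05724422 -0.75538113] -43.28015040299337
[[-0.73  0.89]
 [-0.96  0.61]
 [ 0.9  -0.39]
 [-0.97 -0.82]
 [ 1.57 -1.4 ]
 [ 0.08  0.05]
 [-0.57  0.34]
 [-0.32 -0.51]
 [ 1.34 -0.35]]
pred scene crop [[87.0, 291.0], [79.0, 431.0], [104.0, 350.0], [97.0, 277.0], [86.0, 478.0], [250.0, 241.0], [252.0, 367.0]]
pred top crop [[370.0, 353.0], [510.0, 477.0], [451.0, 403.0], [344.0, 322.0], [544.0, 498.0], [462.0, 262.0], [594.0, 377.0]]
t 2.2 pos [0.3825 0.3185 0.1179] dpos [ 6.000e-04 -1.000e-04  1.009e-01] drot [-0.15  0.03 -0.19] F [-0.1 -0.6  0.1] w 0.0869
```

Call:
arm_command(delta_rot=[[0, 0, 0], [0, 0, 0], [0, 0, 0], [0, 0, 0], [0, 0, 0], [0, 0, 0], [0, 0, 0], [0, 0, 0], [0, 0, 0], [0, 0, 0], [0, 0, 0], [0, 0, 0]], delta_pos=[[0, 0, 0.03], [0, 0, 0.06], [0, 0, 0.08], [0, 0, 0.09], [0, 0, 0.098], [0, 0, 0.098], [0, 0, 0.098], [0, 0, 0.098], [0, 0, 0.098], [0, 0, 0.098], [0, 0, 0.098], [0, 0, 0.098]], gripper=[-1, -1, -1, -1, -1, 1, 1, 1, 1, 1, 1, 1], grip_force=45)

```text
time: 3.2
position: [0.384, 0.3175, 0.0231]
tool_rot: [0.627, 0.779, 0.0, 0.0]
ft_force: [0.2, -0.6, 0.6]
grip_width: 0.0486
grip_force: 0.0
```

```bash
cat >> fit.py <<'E'
print("--- with latch angle free, pivot excluded variants")
def fun2(p):
    r=[]
    for c,uv,q in obs:
        q=np.array(q)
        if q[1]==.028: q=np.array([.134-.028*np.sin(p[4]),.028*np.cos(p[4]),.021])
        r.append(proj(c,W(p,q))[0]-np.array(uv))
    return np.concatenate(r)
s2=least_squares(fun2,list(s.x)+[0],loss="soft_l1"); print(s2.x,np.degrees(s2.x[3])); print(np.round(fun2(s2.x).reshape(-1,2),2))
J=s2.jac; print("sd per px",np.sqrt(np.diag(np.linalg.inv(J.T@J))))
E
python3 fit.py | sed -n '/---/,$p'
```

```text
--- with latch angle free, pivot excluded variants
[ 0.45014864 -0.23598515  0.05846727 -0.76017214  0.23079964] -43.55465516258732
[[-0.32  0.56]
 [-0.65  0.27]
 [-0.48  0.21]
 [-0.6  -1.13]
 [ 0.83 -0.3 ]
 [ 0.32 -0.26]
 [-0.31  0.07]
 [-0.15 -0.92]
 [ 1.4  -0.58]]
sd per px [0.00232111 0.00270263 0.00252957 0.03258533 0.11433776]
```

Call:
arm_command(delta_rot=[[0, 0, 0], [0, 0, 0], [0, 0, 0], [0, 0, 0], [0, 0, 0], [0, 0, 0]], delta_pos=[[0, 0, 0.003], [0, 0, 0.003], [0, 0, 0.003], [0, 0, 0.003], [0, 0, 0.003], [0, 0, 0.003]], gripper=[1, 1, 1, 1, 1, 1])

```text
time: 3.7
position: [0.3836, 0.3173, 0.0195]
tool_rot: [0.627, 0.779, -0.0, -0.0]
ft_force: [0.6, -0.4, 0.1]
grip_width: 0.0116
grip_force: 45.0
```

Call:
arm_command(delta_rot=[[0, 0, 0], [0, 0, 0], [0, 0, 0], [0, 0, 0], [0, 0, 5], [0, 0, 10], [0, 0, 15], [0, 0, 20], [0, 0, 25], [0, 0, 30], [0, 0, 30], [0, 0, 30]], delta_pos=[[0, 0, -0.02], [0, 0, -0.06], [0, 0, -0.1], [0, 0, -0.14], [0.03, 0, -0.18], [0.07, 0, -0.2], [0.11, 0, -0.21], [0.15, 0, -0.22], [0.19, 0, -0.22], [0.23, 0, -0.22], [0.27, 0, -0.22], [0.31, 0, -0.22]], gripper=[1, 1, 1, 1, 1, 1, 1, 1, 1, 1, 1, 1])

```text
time: 4.7
position: [0.3167, 0.619, 0.2389]
tool_rot: [0.807, 0.59, -0.001, 0.0]
ft_force: [0.6, 0.1, -0.7]
grip_width: 0.0118
grip_force: 45.0
```

```bash
cat >> mach.py <<'E'
P=[.4501,-.2360,.0585,-.7602]   # machine pose estimate
OFF=np.array([0,-.002,-.0155])   # TCP from grip centre, cover axes
def cover(tipx,tipz,th,y=0,p=None):
    "TCP pose with lip-tip underside at face (tipx,y,tipz) mm, raised th deg from the face"
    p=P if p is None else p
    o,M=T(p); th=np.radians(th); Rc=face_R(p[3],np.pi/6+th)
    C=np.c_[Rc[:,1],-Rc[:,0],-Rc[:,2]]
    g=W(p,np.array([tipx,y,tipz])/1e3)[0]+C@np.array([.048,0,.035])
    return g+C@OFF,Rc
E
python3 - <<'E'
from mach import *
pos,Rc=cover(30,100,15); print(pos); delta(pos,Rc)
E
```

```text
[ 0.44867595 -0.23188619  0.20783225]
t 4.7 pos [0.3167 0.619  0.2389] dpos [-0.7708  0.3838  0.0322] drot [-44.22 -10.08  24.59] F [ 0.6  0.1 -0.7] w 0.0118
```

```bash
sed -i 's/C=np.c_\[Rc\[:,1\],-Rc\[:,0\],-Rc\[:,2\]\]/C=np.c_[Rc[:,1],Rc[:,0],-Rc[:,2]]/' mach.py
python3 - <<'E'
from mach import *
pos,Rc=cover(30,100,15); print(pos); delta(pos,Rc)
delta([.44,0,.25],face_R(-.76,0))
E
```

```text
[ 0.44591968 -0.23478499  0.20783225]
t 4.7 pos [0.3167 0.619  0.2389] dpos [-0.7744  0.382   0.0322] drot [-44.22 -10.08  24.59] F [ 0.6  0.1 -0.7] w 0.0118
t 4.7 pos [0.3167 0.619  0.2389] dpos [-0.5525  0.3052 -0.0103] drot [-0.   0.1 25.9] F [ 0.6  0.1 -0.7] w 0.0118
```

Call:
arm_command(delta_rot=[[0, 0, 0], [0, 0, 4], [0, 0, 8], [0, 0, 12], [0, 0, 16], [0, 0, 20], [0, 0, 26], [0, 0, 26], [0, 0, 26], [0, 0, 26], [0, 0, 26], [0, 0, 26]], delta_pos=[[-0.55, 0.305, -0.01], [-0.55, 0.305, -0.01], [-0.55, 0.305, -0.01], [-0.55, 0.305, -0.01], [-0.55, 0.305, -0.01], [-0.55, 0.305, -0.01], [-0.55, 0.305, -0.01], [-0.55, 0.305, -0.01], [-0.55, 0.305, -0.01], [-0.55, 0.305, -0.01], [-0.55, 0.305, -0.01], [-0.55, 0.305, -0.01]], gripper=[1, 1, 1, 1, 1, 1, 1, 1, 1, 1, 1, 1])

```text
time: 5.7
position: [0.4157, 0.1257, 0.2473]
tool_rot: [0.919, 0.394, -0.0, -0.0]
ft_force: [0.4, 0.3, -1.3]
grip_width: 0.0116
grip_force: 45.0
```

```bash
python3 - <<'E'
from mach import *
pos,Rc=cover(30,100,15); print(pos); delta(pos,Rc)
E
```

```text
[ 0.44591968 -0.23478499  0.20783225]
t 5.7 pos [0.4157 0.1257 0.2473] dpos [-0.2401  0.2707  0.0394] drot [-45.04   0.07  -0.05] F [ 0.4  0.3 -1.3] w 0.0116
```

Call:
arm_command(delta_rot=[[0, 0, 0], [-5, 0, 0], [-10, 0, 0], [-15, 0, 0], [-20, 0, 0], [-25, 0, 0], [-30, 0, 0], [-35, 0, 0], [-40, 0, 0], [-45, 0, 0], [-45, 0, 0], [-45, 0, 0]], delta_pos=[[-0.24, 0.27, 0], [-0.24, 0.27, 0], [-0.24, 0.27, 0], [-0.24, 0.27, 0], [-0.24, 0.27, 0], [-0.24, 0.27, 0], [-0.24, 0.27, 0], [-0.24, 0.27, 0.01], [-0.24, 0.27, 0.02], [-0.24, 0.27, 0.03], [-0.24, 0.27, 0.04], [-0.24, 0.27, 0.04]], gripper=[1, 1, 1, 1, 1, 1, 1, 1, 1, 1, 1, 1])

```text
time: 6.7
position: [0.4501, -0.2349, 0.2498]
tool_rot: [0.864, 0.366, 0.129, 0.322]
ft_force: [0.0, -0.9, -1.4]
grip_width: 0.0116
grip_force: 45.0
```

```bash
python3 - <<'E'
from mach import *
pos,Rc=cover(30,100,15); print(pos); delta(pos,Rc); print(np.round(status.get_obs()["q"],2))
d={n:viewer.camera(n) for n in("scene","top")}; pickle.dump(d,open("c2.pkl","wb"))
c=lambda im,x0,y0,w,h,f:cv2.resize(im[y0:y0+h,x0:x0+w],None,fx=f,fy=f,interpolation=cv2.INTER_CUBIC)
cv2.imwrite("pics/c2.png",np.hstack([c(d["scene"]["pixels"],265,155,80,110,5),c(d["top"]["pixels"],270,120,75,110,5)]))
E
```

```text
[ 0.44591968 -0.23478499  0.20783225]
t 6.7 pos [ 0.4501 -0.2349  0.2498] dpos [-0.0023 -0.0297  0.0299] drot [-4.42  1.05 -0.14] F [ 0.  -0.9 -1.4] w 0.0116
[-0.64  0.22  2.19 -1.23  0.1   1.32]
```

View pics/c2.png

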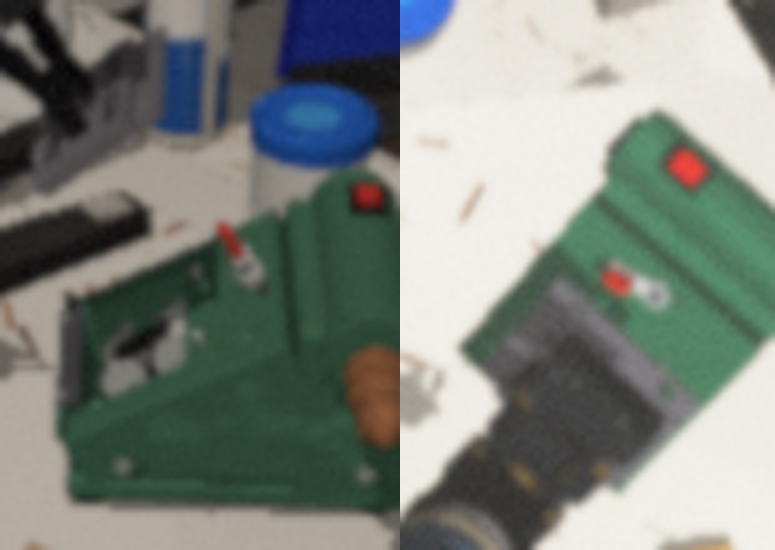

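The scene crop shows the cover held clear of the machine, and the open compartment with pins at (195,270) and (198,337). The wrist is close to its q5/q4 limits (q4 −1.23, q5 0.10). I'll model the kinematics before tilting further.

```bash
cat > kin.py <<'E'
from mach import *
Q0=[-1.3504,.5285,1.4339,0,1.1814,-.1785]; X0=[.2426,-.5752,.2216]; R0=R.from_quat([.9802,.1981,0,-.0011])
def fkR(q): return R.from_euler('z',q[0])*R.from_euler('y',q[1]+q[2])*R.from_euler('z',q[3])*R.from_euler('y',q[4])*R.from_euler('z',q[5])*R.from_euler('z',np.pi/2)
def fk(q,g):
    h,L2,L4,L6=g[:4]; a=g[4] if len(g)>4 else 0
    d=lambda v:R.from_euler('z',q[0]).apply(v)
    p=d([L2*np.sin(q[1])+L4*np.sin(q[1]+q[2])+a*np.cos(q[1]+q[2]),0,h+L2*np.cos(q[1])+L4*np.cos(q[1]+q[2])-a*np.sin(q[1]+q[2])])
    return p+L6*fkR(q).as_matrix()[:,2]
E
python3 - <<'E'
from kin import *
o=status.get_obs(); q=np.array(o["q"]); X=np.array(o["position"]); print(q.round(4).tolist(),X,np.array(o["joint_velocities"]).round(3))
print((R0.inv()*fkR(Q0)).as_rotvec(),(R.from_quat(o["tool_rot"]).inv()*fkR(q)).as_rotvec())
f=lambda g:np.r_[fk(Q0,g)-X0,fk(q,g)-X]
s=least_squares(f,[.3,.4,.4,.2]); print(s.x,s.fun.round(4))
E
```

```text
[-0.6436, 0.2153, 2.1892, -1.2233, 0.1001, 1.3118] [ 0.45017937 -0.23482534  0.24988137] [ 0.015 -0.007 -0.003  0.191  0.019 -0.168]
[ 1.59389262e-05 -4.40232292e-05 -6.52330365e-05] [-1.52655666e-16 -2.49800181e-16 -9.71445147e-17]
[-0.01328769  0.66472918  0.30980942  0.21466571] [-0.1068 -0.0308  0.0062 -0.0716 -0.0744 -0.0062]
```

```bash
cat >> kin.py <<'E'
def fk(q,g):
    h,L2,L4,L6,b=g[:5]; a=g[5] if len(g)>5 else 0; s=q[1]+q[2]
    p=R.from_euler('z',q[0]).apply([L2*np.sin(q[1])+L4*np.sin(s)+a*np.cos(s),b,h+L2*np.cos(q[1])+L4*np.cos(s)-a*np.sin(s)])
    return p+L6*fkR(q).as_matrix()[:,2]
LO=np.array([-3.08,-.75,.22,-1.43,0,-2.85]); HI=np.array([3.08,2.2,2.44,4.57,2.65,2.85])
def ik(pos,Rm,g,q0):
    "all-ish solutions from seeds"
    f=lambda q:np.r_[(fk(q,g)-pos)*5,(fkR(q).inv()*R.from_matrix(Rm)).as_rotvec()]
    S=[]
    for s4 in(-1.2,-.6,0,1,2,3,4,4.4):
        for s6 in(-2.5,-1.5,-.5,.5,1.5,2.5):
            r=least_squares(f,np.clip([q0[0],q0[1],q0[2],s4,.25,s6],LO+1e-3,HI-1e-3),bounds=(LO,HI))
            if r.cost<1e-7 and not any(np.abs(r.x-x).max()<.02 for x in S): S.append(r.x)
    return S
E
python3 - <<'E'
from kin import *
o=status.get_obs(); q=np.array(o["q"]); X=np.array(o["position"])
f=lambda g:np.r_[fk(Q0,g)-X0,fk(q,g)-X]
for g0 in([.3,.5,.4,.2,.1],[.3,.5,.4,.2,.1,0]):
    s=least_squares(f,g0); print(s.x.round(4),s.fun.round(4),s.cost)
g=s.x if s.cost<1e-6 else s.x
g5=least_squares(f,[.3,.5,.4,.2,.1]).x
for th in(0,5,8,12,15):
  for tx,tz in((30,60),(14,0),(2,0)):
    pos,Rc=cover(tx,tz,th)
    for k in(0,1):
        Rr=Rc@R.from_euler('z',np.pi*k).as_matrix()
        print(th,tx,tz,"flip",k,[x.round(2).tolist() for x in ik(pos,Rr,g5,q)])
E
```

```text
[-0.0025  0.6742  0.2972  0.2448  0.1081] [-0.0028 -0.0004 -0.0002  0.002   0.0021  0.0002] 8.180883517759733e-06
[0.2737 0.5881 0.3916 0.3053 0.111  0.1138] [ 0. -0. -0.  0. -0. -0.] 1.3109974654715095e-19
0 30 60 flip 0 [[-0.69, 0.36, 2.2, -0.58, 0.07, 0.64]]
0 30 60 flip 1 [[-0.69, 0.36, 2.2, -0.58, 0.07, -2.5]]
0 14 0 flip 0 []
0 14 0 flip 1 [[-0.69, 0.48, 2.29, 3.37, 0.16, -0.16]]
0 2 0 flip 0 []
0 2 0 flip 1 [[-0.69, 0.48, 2.33, 3.32, 0.2, -0.11]]
5 30 60 flip 0 [[-0.68, 0.36, 2.27, 3.56, 0.11, 2.79]]
5 30 60 flip 1 [[-0.68, 0.36, 2.27, 3.56, 0.11, -0.36]]
5 14 0 flip 0 []
5 14 0 flip 1 [[-0.69, 0.48, 2.37, 3.27, 0.32, -0.07]]
5 2 0 flip 0 []
5 2 0 flip 1 [[-0.68, 0.49, 2.41, 3.26, 0.37, -0.05]]
8 30 60 flip 0 []
8 30 60 flip 1 [[-0.68, 0.36, 2.32, 3.39, 0.2, -0.18]]
8 14 0 flip 0 []
8 14 0 flip 1 [[-0.68, 0.49, 2.42, 3.25, 0.43, -0.04]]
8 2 0 flip 0 []
8 2 0 flip 1 []
12 30 60 flip 0 []
12 30 60 flip 1 [[-0.68, 0.36, 2.38, 3.31, 0.34, -0.1]]
12 14 0 flip 0 []
12 14 0 flip 1 []
12 2 0 flip 0 []
12 2 0 flip 1 []
15 30 60 flip 0 []
15 30 60 flip 1 [[-0.67, 0.37, 2.43, 3.28, 0.45, -0.07]]
15 14 0 flip 0 []
15 14 0 flip 1 []
15 2 0 flip 0 []
15 2 0 flip 1 []
```

Call:
arm_command(delta_rot=[[7, 0, 0], [14, 0, 0], [21, 0, 0], [28, 0, 0], [28, 0, 0], [28, 0, 0]], delta_pos=[[0, 0.03, 0], [0, 0.06, 0], [0, 0.09, 0], [0, 0.12, 0], [0, 0.12, 0], [0, 0.12, 0]], gripper=[1, 1, 1, 1, 1, 1])

```text
time: 7.3
position: [0.507, -0.2955, 0.3199]
tool_rot: [0.904, 0.363, 0.05, 0.219]
ft_force: [0.7, -2.5, -0.9]
grip_width: 0.0112
grip_force: 45.0
```

```bash
python3 - <<'E'
from kin import *
o=status.get_obs(); q=np.array(o["q"]); X=np.array(o["position"]); print(q.round(3),X.round(4))
D=[(Q0,X0),([-0.6436, 0.2153, 2.1892, -1.2233, 0.1001, 1.3118],[ 0.45017937,-0.23482534,0.24988137]),(q,X)]
f=lambda g:np.concatenate([fk(a,g)-b for a,b in D])
s=least_squares(f,[.3,.5,.4,.2,.1,0]); g=s.x; print(g.round(4),s.fun.round(4)); np.save("g.npy",g)
for th in(0,5,8,12,15):
  for tx,tz in((30,60),(14,0),(2,0)):
    pos,Rc=cover(tx,tz,th)
    for k in(0,1):
        Rr=Rc@R.from_euler('z',np.pi*k).as_matrix()
        print(th,tx,tz,"flip",k,[x.round(2).tolist() for x in ik(pos,Rr,g,q)])
E
```

```text
[-0.646  0.231  1.722 -0.198  0.765  0.274] [ 0.507  -0.2955  0.3199]
[0.2742 0.5879 0.3917 0.3054 0.111  0.114 ] [ 0.  0. -0. -0. -0. -0. -0. -0.  0.]
0 30 60 flip 0 [[-0.69, 0.41, 2.1, -0.31, 0.12, 0.37]]
0 30 60 flip 1 [[-0.69, 0.41, 2.1, -0.31, 0.12, -2.77]]
0 14 0 flip 0 [[-0.69, 0.56, 2.11, 3.71, 0.06, 2.63]]
0 14 0 flip 1 [[-0.69, 0.56, 2.11, 3.71, 0.06, -0.51]]
0 2 0 flip 0 [[-0.69, 0.57, 2.14, 3.51, 0.1, 2.84]]
0 2 0 flip 1 [[-0.69, 0.57, 2.14, 3.51, 0.1, -0.3]]
5 30 60 flip 0 [[-0.68, 0.42, 2.17, 3.83, 0.07, 2.52]]
5 30 60 flip 1 [[-0.68, 0.42, 2.17, 3.83, 0.07, -0.62]]
5 14 0 flip 0 []
5 14 0 flip 1 [[-0.69, 0.58, 2.18, 3.32, 0.23, -0.12]]
5 2 0 flip 0 []
5 2 0 flip 1 [[-0.69, 0.6, 2.21, 3.3, 0.27, -0.09]]
8 30 60 flip 0 []
8 30 60 flip 1 [[-0.68, 0.43, 2.21, 3.44, 0.17, -0.23]]
8 14 0 flip 0 []
8 14 0 flip 1 [[-0.68, 0.6, 2.22, 3.28, 0.34, -0.07]]
8 2 0 flip 0 []
8 2 0 flip 1 [[-0.68, 0.62, 2.25, 3.27, 0.39, -0.06]]
12 30 60 flip 0 []
12 30 60 flip 1 [[-0.68, 0.45, 2.27, 3.33, 0.31, -0.11]]
12 14 0 flip 0 []
12 14 0 flip 1 [[-0.68, 0.64, 2.27, 3.25, 0.5, -0.04]]
12 2 0 flip 0 []
12 2 0 flip 1 [[-0.68, 0.66, 2.3, 3.25, 0.55, -0.03]]
15 30 60 flip 0 []
15 30 60 flip 1 [[-0.67, 0.48, 2.31, 3.29, 0.43, -0.07]]
15 14 0 flip 0 []
15 14 0 flip 1 [[-0.68, 0.67, 2.31, 3.24, 0.63, -0.02]]
15 2 0 flip 0 []
15 2 0 flip 1 [[-0.67, 0.7, 2.34, 3.24, 0.68, -0.01]]
```

```bash
python3 - <<'E'
from kin import *
delta([.43,.02,.26],face_R(np.radians(-5),0))
E
```

```text
t 7.3 pos [ 0.507  -0.2955  0.3199] dpos [ 0.162  -0.2768 -0.0787] drot [ 23.05  13.07 -40.5 ] F [ 0.7 -2.5 -0.9] w 0.0112
```

Call:
arm_command(delta_rot=[[3, 1.7, -5], [6, 3.4, -10], [9, 5, -15], [12, 7, -20], [15, 8.5, -25], [18, 10, -30], [21, 12, -36], [23, 13, -40.5], [23, 13, -40.5], [23, 13, -40.5]], delta_pos=[[0.162, -0.277, -0.079], [0.162, -0.277, -0.079], [0.162, -0.277, -0.079], [0.162, -0.277, -0.079], [0.162, -0.277, -0.079], [0.162, -0.277, -0.079], [0.162, -0.277, -0.079], [0.162, -0.277, -0.079], [0.162, -0.277, -0.079], [0.162, -0.277, -0.079]], gripper=[1, 1, 1, 1, 1, 1, 1, 1, 1, 1])

```text
time: 8.13
position: [0.4313, 0.0193, 0.2567]
tool_rot: [0.737, 0.676, -0.002, 0.004]
ft_force: [0.5, -0.1, -1.6]
grip_width: 0.012
grip_force: 45.0
```

```bash
python3 - <<'E'
from kin import *
delta([.382,.319,.15],face_R(np.radians(55),0))
E
```

```text
t 8.13 pos [0.4313 0.0193 0.2567] dpos [ 0.2952 -0.0755  0.1039] drot [-4.000e-02  5.600e-01 -5.998e+01] F [ 0.5 -0.1 -1.6] w 0.012
```

Call:
arm_command(delta_rot=[[0, 0.5, -7], [0, 0.5, -14], [0, 0.5, -21], [0, 0.5, -28], [0, 0.5, -35], [0, 0.5, -42], [0, 0.5, -49], [0, 0.5, -56], [0, 0.5, -60], [0, 0.5, -60], [0, 0.5, -60], [0, 0.5, -60]], delta_pos=[[0.295, -0.0755, 0], [0.295, -0.0755, 0], [0.295, -0.0755, 0], [0.295, -0.0755, 0], [0.295, -0.0755, 0], [0.295, -0.0755, 0], [0.295, -0.0755, 0.03], [0.295, -0.0755, 0.06], [0.295, -0.0755, 0.1], [0.295, -0.0755, 0.14], [0.295, -0.0755, 0.17], [0.295, -0.0755, 0.19]], gripper=[1, 1, 1, 1, 1, 1, 1, 1, 1, 1, 1, 1])

```text
time: 9.13
position: [0.3844, 0.3139, 0.0603]
tool_rot: [0.304, 0.953, -0.003, -0.001]
ft_force: [0.3, -0.2, -1.8]
grip_width: 0.0117
grip_force: 45.0
```

```bash
python3 - <<'E'
from kin import *
delta([.382,.319,.02],face_R(np.radians(55),0)); print(np.round(status.get_obs()["q"],3))
E
```

```text
t 9.13 pos [0.3844 0.3139 0.0603] dpos [0.0049 0.003  0.0403] drot [-0.34  0.05 -0.35] F [ 0.3 -0.2 -1.8] w 0.0117
[ 0.461  0.63   1.88  -0.006  0.636 -0.488]
```

Call:
arm_command(delta_rot=[[-0.3, 0, -0.3], [-0.3, 0, -0.3], [-0.3, 0, -0.3], [-0.3, 0, -0.3], [-0.3, 0, -0.3], [-0.3, 0, -0.3]], delta_pos=[[0, 0, 0.018], [0, 0, 0.03], [0, 0, 0.038], [0, 0, 0.042], [0, 0, 0.043], [0, 0, 0.043]], gripper=[1, 1, 1, 1, 1, 1])

```text
time: 9.63
position: [0.3859, 0.3143, 0.0205]
tool_rot: [0.301, 0.954, 0.001, 0.002]
ft_force: [0.4, -0.2, -1.5]
grip_width: 0.0116
grip_force: 45.0
```

Call:
arm_command(delta_rot=[[0, 0, 0], [0, 0, 0], [0, 0, 0], [0, 0, 0], [0, 0, 0], [0, 0, 0], [0, 0, 0], [0, 0, 0], [0, 0, 7], [0, 0, 14], [0, 0, 21], [0, 0, 28]], delta_pos=[[0, 0, 0.001], [0, 0, 0.001], [0, 0, 0.001], [0, 0, 0.001], [0, 0, 0.001], [0, 0, 0.001], [0, 0, -0.02], [0, 0, -0.06], [0, 0, -0.06], [0, 0, -0.06], [0, 0, -0.06], [0, 0, -0.06]], gripper=[1, -1, -1, -1, -1, -1, -1, -1, -1, -1, -1, -1])

```text
time: 10.63
position: [0.385, 0.3144, 0.0806]
tool_rot: [0.525, 0.851, 0.001, 0.002]
ft_force: [-0.2, 0.0, 0.7]
grip_width: 0.077
grip_force: 0.0
```

Call:
arm_command(delta_rot=[[0, 0, 7], [0, 0, 14], [0, 0, 21], [0, 0, 28], [0, 0, 35], [0, 0, 42], [0, 0, 49], [0, 0, 56], [0, 0, 63], [0, 0, 70], [0, 0, 77], [0, 0, 84]], delta_pos=[[0, 0, 0], [0, 0, 0], [0, 0, 0], [0, 0, 0], [0, 0, 0], [0, 0, 0], [0, 0, 0], [0, 0, 0], [0, 0, 0], [0, 0, 0], [0, 0, 0], [0, 0, 0]], gripper=[-1, -1, -1, -1, -1, -1, -1, -1, -1, -1, -1, -1])

```text
time: 11.63
position: [0.3848, 0.3142, 0.0802]
tool_rot: [0.96, 0.281, 0.002, 0.001]
ft_force: [0.4, -0.0, 0.3]
grip_width: 0.087
grip_force: 0.0
```

```bash
python3 - <<'E'
from kin import *
delta([.3855,.3145,.02],face_R(np.radians(55+180),0)); print(np.round(status.get_obs()["q"],3))
E
```

```text
t 11.63 pos [0.3848 0.3142 0.0802] dpos [ 0.0006 -0.      0.0602] drot [ 0.07 -0.24 67.64] F [ 0.4 -0.   0.3] w 0.087
[ 0.461  0.591  1.875 -0.005  0.673  1.466]
```

Call:
arm_command(delta_rot=[[0, 0, 7], [0, 0, 14], [0, 0, 21], [0, 0, 28], [0, 0, 35], [0, 0, 42], [0, 0, 49], [0, 0, 56], [0, 0, 63], [0, -0.2, 67.6], [0, -0.2, 67.6], [0, -0.2, 67.6]], delta_pos=[[0, 0, 0], [0, 0, 0], [0, 0, 0], [0, 0, 0], [0, 0, 0], [0, 0, 0], [0, -0.001, 0], [0, -0.0014, 0], [0, -0.0014, 0.02], [0, -0.0014, 0.04], [0, -0.0014, 0.055], [0, -0.0014, 0.061]], gripper=[-1, -1, -1, -1, -1, -1, -1, -1, -1, -1, -1, -1])

```text
time: 12.63
position: [0.3834, 0.3148, 0.0176]
tool_rot: [0.955, -0.297, -0.001, 0.001]
ft_force: [0.3, 0.3, -0.2]
grip_width: 0.0871
grip_force: 0.0
```

Call:
arm_command(delta_rot=[[0, 0, 0], [0, 0, 0], [0, 0, 0], [0, 0, 0], [0, 0, 0], [0, 0, 0], [0, 0, 0], [0, 0, 0], [0, 0, 0], [0, 0, 0], [0, 0, 0]], delta_pos=[[0, 0, 0], [0, 0, 0], [0, 0, 0], [0, 0, 0], [0, 0, 0], [0, 0, 0], [0, 0, 0], [0, 0, 0], [0, 0, 0], [0, 0, 0], [0, 0, 0]], gripper=[-1, 1, 1, 1, 1, 1, 1, 1, 1, 1, 1], grip_force=45)

```text
time: 13.55
position: [0.3844, 0.3154, 0.0191]
tool_rot: [0.955, -0.298, 0.001, 0.0]
ft_force: [-0.0, -0.7, 0.5]
grip_width: 0.0285
grip_force: 0.0
```

```bash
python3 - <<'E'
from kin import *
g=np.load("g.npy"); o=status.get_obs(); q=np.array(o["q"]); print(q.round(3),np.round(o["position"],4),np.round(o["ft_force"],1),o["grip_width"],np.degrees(2*np.arctan2(o["tool_rot"][1],o["tool_rot"][0]))-90)
# plan at machine: approach targets in config B
for a in((30,100,15),(30,60,15),(16,0,12),(4,-1.5,12),(2,0,0)):
    pos,Rc=cover(*a); Rf=Rc@R.from_euler('z',np.pi).as_matrix()
    print(a,pos.round(3),[x.round(3).tolist() for x in ik(pos,Rf,g,[-.68,.5,2.2])])
E
```

```text
[ 0.463  0.711  1.897 -0.003  0.534  2.64 ] [0.3844 0.3154 0.0191] [-0.  -0.7  0.5] 0.028474668169136075 -124.61623774458963
(30, 100, 15) [ 0.446 -0.235  0.208] [[-0.665, 0.358, 2.316, 3.355, 0.322, -0.135]]
(30, 60, 15) [ 0.46  -0.249  0.173] [[-0.672, 0.479, 2.308, 3.291, 0.433, -0.073]]
(16, 0, 12) [ 0.475 -0.263  0.113] [[-0.68, 0.635, 2.267, 3.255, 0.494, -0.04]]
(4, -1.5, 12) [ 0.468 -0.256  0.106] [[-0.678, 0.659, 2.294, 3.248, 0.545, -0.03]]
(2, 0, 0) [ 0.473 -0.261  0.1  ] [[-0.69, 0.572, 2.139, 3.505, 0.098, -0.301]]
```

Call:
arm_command(delta_rot=[[0, 0, 0], [0, 0, 0], [0, 0, 0], [0, 0, 0], [0, 0, 0], [0, 0, 0], [0, 0, 0], [0, 0, 0], [0, 0, 0], [0, 0, 0], [0, 0, 0], [0, 0, 0]], delta_pos=[[0, 0, 0], [0, 0, 0], [0, 0, 0], [0, 0, 0], [0, 0, -0.03], [0, 0, -0.06], [0, 0, -0.1], [0, 0, -0.14], [0, 0, -0.18], [0, 0, -0.22], [0, 0, -0.25], [0, 0, -0.25]], gripper=[1, 1, 1, 1, 1, 1, 1, 1, 1, 1, 1, 1])

```text
time: 14.55
position: [0.3876, 0.3175, 0.2755]
tool_rot: [0.955, -0.297, 0.006, -0.004]
ft_force: [0.9, 0.4, -1.4]
grip_width: 0.0113
grip_force: 45.0
```

```bash
cat > path.py <<'E'
from kin import *
import sys
g=np.load("g.npy")
def rows(Qs):
    o=status.get_obs(); Rn=R.from_quat(o["tool_rot"]); X=np.array(o["position"])
    dr=[np.degrees((Rn.inv()*fkR(q)).as_rotvec()).round(1).tolist() for q in Qs]; dp=[Rn.inv().apply(fk(q,g)-X).round(3).tolist() for q in Qs]
    print('"delta_rot":',dr); print('"delta_pos":',dp)
def check(Qs):
    st=[(np.linalg.norm(fk(a,g)-fk(b,g))*1e3,np.degrees((fkR(a).inv()*fkR(b)).magnitude())) for a,b in zip(Qs,Qs[1:])]
    C=np.array([[.048*0+a,b,c] for a in(-.055,.048) for b in(-.06,.06) for c in(.0195,)])
    zm=[(fk(q,g)+fkR(q).apply(C))[:,2].min() for q in Qs]
    print("max step mm,deg",np.max(st,0).round(1),"tcp",[fk(q,g).round(2).tolist() for q in Qs[::4]],"low z",np.round(zm[::3],2))
E
python3 - <<'E'
from path import *
o=status.get_obs(); q=np.array(o["q"]); print(q.round(3),np.round(o["position"],4),np.round(o["ft_force"],1),o["grip_width"])
tgt=np.array([-.665,.358,2.316,3.355,.322,-.135]); pos,Rc=cover(30,150,15); b=ik(pos,Rc@R.from_euler('z',np.pi).as_matrix(),g,tgt); print(b)
tgt=b[0]; N=36
mid=np.array([-.2,.2,2.05,1.3,.4,1.5])
def path(N):
    s=np.linspace(0,1,N+1); return np.array([np.interp(s,[0,.4,1],[q[i],mid[i],tgt[i]]) for i in range(6)]).T
Q=path(N); check(Q); np.save("Q.npy",Q)
rows(Q[1:13])
E
```

```text
[ 4.640e-01  2.890e-01  1.680e+00 -2.000e-03  1.159e+00  2.639e+00] [0.3876 0.3175 0.2755] [ 0.9  0.4 -1.4] 0.011288125683854051
[array([-0.65596331,  0.20042687,  2.30797958,  3.60150406,  0.16652266,
       -0.38055435])]
max step mm,deg [36.9  5.3] tcp [[0.39, 0.32, 0.28], [0.43, 0.33, 0.27], [0.5, 0.3, 0.29], [0.56, 0.2, 0.31], [0.59, 0.09, 0.32], [0.6, 0.02, 0.33], [0.58, -0.06, 0.33], [0.54, -0.13, 0.31], [0.49, -0.19, 0.28], [0.43, -0.22, 0.25]] low z [0.25 0.23 0.23 0.24 0.25 0.26 0.27 0.27 0.26 0.25 0.24 0.22 0.19]
"delta_rot": [[4.1, -2.9, 0.4], [8.4, -5.1, 1.0], [12.9, -6.7, 2.1], [17.4, -7.6, 3.4], [21.9, -7.8, 5.1], [26.2, -7.3, 7.1], [30.3, -6.2, 9.5], [34.1, -4.6, 12.1], [37.5, -2.4, 15.0], [40.4, 0.3, 18.1], [42.8, 3.4, 21.5], [44.6, 6.7, 25.2]]
"delta_pos": [[0.002, -0.008, 0.004], [0.007, -0.016, 0.006], [0.015, -0.024, 0.005], [0.026, -0.032, 0.003], [0.041, -0.038, -0.0], [0.059, -0.043, -0.005], [0.08, -0.045, -0.01], [0.104, -0.044, -0.015], [0.13, -0.04, -0.021], [0.157, -0.032, -0.026], [0.186, -0.019, -0.03], [0.214, -0.002, -0.034]]
```

Call:
arm_command(delta_rot=[[4.1, -2.9, 0.4], [8.4, -5.1, 1.0], [12.9, -6.7, 2.1], [17.4, -7.6, 3.4], [21.9, -7.8, 5.1], [26.2, -7.3, 7.1], [30.3, -6.2, 9.5], [34.1, -4.6, 12.1], [37.5, -2.4, 15.0], [40.4, 0.3, 18.1], [42.8, 3.4, 21.5], [44.6, 6.7, 25.2]], delta_pos=[[0.002, -0.008, 0.004], [0.007, -0.016, 0.006], [0.015, -0.024, 0.005], [0.026, -0.032, 0.003], [0.041, -0.038, 0], [0.059, -0.043, -0.005], [0.08, -0.045, -0.01], [0.104, -0.044, -0.015], [0.13, -0.04, -0.021], [0.157, -0.032, -0.026], [0.186, -0.019, -0.03], [0.214, -0.002, -0.034]], gripper=[1, 1, 1, 1, 1, 1, 1, 1, 1, 1, 1, 1])

```text
time: 15.55
position: [0.561, 0.194, 0.3015]
tool_rot: [0.796, -0.472, 0.167, -0.341]
ft_force: [0.9, 0.7, -1.5]
grip_width: 0.0118
grip_force: 45.0
```

```bash
python3 - <<'E'
from path import *
Q=np.load("Q.npy"); print(np.round(status.get_obs()["q"],3),Q[12].round(3)); rows(Q[13:25])
E
```

```text
[-0.092  0.225  1.998  1.082  0.518  1.686] [-0.089  0.215  1.988  1.083  0.526  1.69 ]
"delta_rot": [[2.8, 4.1, 2.0], [4.2, 8.7, 4.5], [5.6, 11.5, 6.4], [7.2, 13.2, 8.0], [8.7, 15.1, 9.7], [10.0, 17.2, 11.3], [11.1, 19.4, 13.1], [12.0, 21.8, 14.8], [12.7, 24.2, 16.6], [13.1, 26.7, 18.4], [13.4, 29.2, 20.3], [13.4, 31.7, 22.3]]
"delta_pos": [[0.033, -0.007, -0.012], [0.067, -0.0, -0.023], [0.089, 0.002, -0.031], [0.103, 0.002, -0.036], [0.118, 0.002, -0.042], [0.134, 0.004, -0.049], [0.15, 0.008, -0.057], [0.166, 0.013, -0.065], [0.182, 0.02, -0.073], [0.197, 0.028, -0.082], [0.212, 0.038, -0.091], [0.226, 0.05, -0.101]]
```

Tracking is exact, so I'll continue.

Call:
arm_command(delta_rot=[[2.8, 4.1, 2.0], [4.2, 8.7, 4.5], [5.6, 11.5, 6.4], [7.2, 13.2, 8.0], [8.7, 15.1, 9.7], [10.0, 17.2, 11.3], [11.1, 19.4, 13.1], [12.0, 21.8, 14.8], [12.7, 24.2, 16.6], [13.1, 26.7, 18.4], [13.4, 29.2, 20.3], [13.4, 31.7, 22.3]], delta_pos=[[0.033, -0.007, -0.012], [0.067, 0, -0.023], [0.089, 0.002, -0.031], [0.103, 0.002, -0.036], [0.118, 0.002, -0.042], [0.134, 0.004, -0.049], [0.15, 0.008, -0.057], [0.166, 0.013, -0.065], [0.182, 0.02, -0.073], [0.197, 0.028, -0.082], [0.212, 0.038, -0.091], [0.226, 0.05, -0.101]], gripper=[1, 1, 1, 1, 1, 1, 1, 1, 1, 1, 1, 1])

```text
time: 16.55
position: [0.582, -0.0555, 0.3246]
tool_rot: [-0.572, 0.668, -0.359, 0.313]
ft_force: [0.9, 0.1, -1.1]
grip_width: 0.0114
grip_force: 45.0
```

```bash
python3 - <<'E'
from path import *
Q=np.load("Q.npy"); q=np.array(status.get_obs()["q"]); print(q.round(3),Q[24].round(3))
# end at higher-q5 pose: (30,80,15)
pos,Rc=cover(30,80,15); b=ik(pos,Rc@R.from_euler('z',np.pi).as_matrix(),g,Q[-1])[0]; print(b.round(3))
N=12; Q2=np.array([q+(b-q)*k/(N-2) for k in range(N-1)]+[b]); check(Q2); rows(Q2[1:])
E
```

```text
[-0.4    0.199  2.164  2.314  0.291  0.675] [-0.403  0.2    2.165  2.323  0.296  0.664]
[-0.668  0.419  2.314  3.317  0.38  -0.098]
max step mm,deg [29.8  4.2] tcp [[0.58, -0.06, 0.32], [0.55, -0.13, 0.27], [0.49, -0.21, 0.22]] low z [0.26 0.22 0.19 0.15]
"delta_rot": [[-0.6, 2.1, 2.3], [-1.3, 4.3, 4.7], [-2.1, 6.8, 6.9], [-2.9, 9.4, 9.2], [-3.9, 12.1, 11.4], [-5.1, 15.0, 13.5], [-6.4, 18.0, 15.6], [-7.8, 21.1, 17.7], [-9.5, 24.3, 19.7], [-11.4, 27.5, 21.7], [-11.4, 27.5, 21.7]]
"delta_pos": [[0.02, 0.012, 0.005], [0.04, 0.024, 0.009], [0.061, 0.037, 0.012], [0.082, 0.052, 0.013], [0.104, 0.068, 0.013], [0.125, 0.085, 0.012], [0.146, 0.103, 0.008], [0.167, 0.123, 0.004], [0.186, 0.143, -0.003], [0.205, 0.165, -0.011], [0.205, 0.165, -0.011]]
```

Call:
arm_command(delta_rot=[[-0.6, 2.1, 2.3], [-1.3, 4.3, 4.7], [-2.1, 6.8, 6.9], [-2.9, 9.4, 9.2], [-3.9, 12.1, 11.4], [-5.1, 15.0, 13.5], [-6.4, 18.0, 15.6], [-7.8, 21.1, 17.7], [-9.5, 24.3, 19.7], [-11.4, 27.5, 21.7], [-11.4, 27.5, 21.7], [-11.4, 27.5, 21.7]], delta_pos=[[0.02, 0.012, 0.005], [0.04, 0.024, 0.009], [0.061, 0.037, 0.012], [0.082, 0.052, 0.013], [0.104, 0.068, 0.013], [0.125, 0.085, 0.012], [0.146, 0.103, 0.008], [0.167, 0.123, 0.004], [0.186, 0.143, -0.003], [0.205, 0.165, -0.011], [0.205, 0.165, -0.011], [0.205, 0.165, -0.011]], gripper=[1, 1, 1, 1, 1, 1, 1, 1, 1, 1, 1, 1])

```text
time: 17.55
position: [0.4553, -0.2412, 0.1908]
tool_rot: [-0.365, 0.849, -0.351, 0.153]
ft_force: [0.5, 0.1, -1.4]
grip_width: 0.0117
grip_force: 45.0
```

```bash
python3 - <<'E'
from path import *
pos,Rc=cover(30,80,15); delta(pos,Rc@R.from_euler('z',np.pi).as_matrix()); print(np.round(status.get_obs()["q"],3))
d={n:viewer.camera(n) for n in("scene","top")}; pickle.dump(d,open("c3.pkl","wb"))
c=lambda im,x0,y0,w,h,f:cv2.resize(im[y0:y0+h,x0:x0+w],None,fx=f,fy=f,interpolation=cv2.INTER_CUBIC)
cv2.imwrite("pics/c3.png",np.hstack([c(d["scene"]["pixels"],265,160,65,100,6),c(d["top"]["pixels"],275,130,65,100,6)]))
# predicted cover points from TCP
o=status.get_obs(); Rt=R.from_quat(o["tool_rot"]).as_matrix(); C=np.c_[-Rt[:,1],-Rt[:,0],-Rt[:,2]]; G=np.array(o["position"])-C@[0,0,-.0155]
pts=np.array([[54.5,60,-31],[54.5,-60,-31],[44,38,-31],[44,-38,-31],[-48,42,-32],[-48,-42,-32]])/1e3
w=G+pts@C.T; mp=W(P,np.array([[94,38,4],[94,-38,4],[134,0,12.5],[0,83,0],[0,-83,0]])/1e3)
S,t=d["scene"],d["top"]
for nm,x in(("cover",w),("mach",mp)):
    print(nm,"scene",((proj(S,x)-[265,160])*6+3).round().tolist(),"top",((proj(t,x)-[275,130])*6+[393,3]).round().tolist())
E
```

```text
t 17.55 pos [ 0.4553 -0.2412  0.1908] dpos [ 0.0018  0.0011 -0.0006] drot [ 0.05  0.24 -0.02] F [ 0.5  0.1 -1.4] w 0.0117
[-0.667  0.418  2.309  3.311  0.374 -0.091]
cover scene [[198.0, 94.0], [199.0, 208.0], [184.0, 126.0], [184.0, 198.0], [61.0, 226.0], [55.0, 309.0]] top [[551.0, 279.0], [715.0, 423.0], [570.0, 316.0], [674.0, 407.0], [479.0, 403.0], [587.0, 499.0]]
mach scene [[232.0, 296.0], [233.0, 373.0], [292.0, 292.0], [86.0, 325.0], [76.0, 497.0]] top [[582.0, 296.0], [677.0, 380.0], [671.0, 296.0], [435.0, 350.0], [634.0, 527.0]]
```

View pics/c3.png

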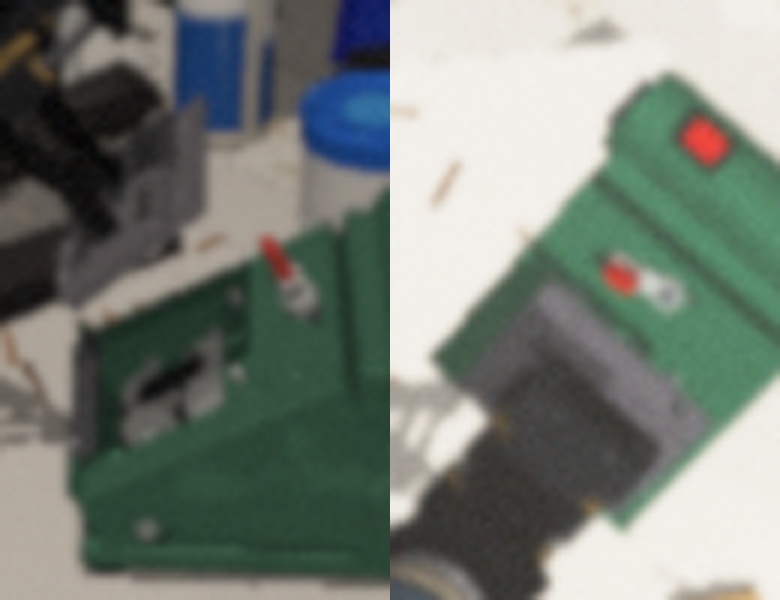

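Held cover in the crops: flange corners in the scene at about (205,91) and (206,213), in the top view at about (548,284) and (713,418). The pins are at (236,294) and (238,371). Observed minus predicted offsets agree for cover and pins to about 0.5 px, so I'm proceeding to the lip entry.

```bash
sed -i 's/OFF=.*/OFF=np.array([0,0,-.0155])/' mach.py; cat >> path.py <<'E'
FL=R.from_euler('z',np.pi).as_matrix()
def seq(*A):
    "print rows from the current pose to cover states (tipx,tipz,th[,y])"
    o=status.get_obs(); Rn=R.from_quat(o["tool_rot"]); X=np.array(o["position"]); dr=[];dp=[]
    for a in A:
        pos,Rc=cover(*a); dr.append(np.degrees((Rn.inv()*R.from_matrix(Rc@FL)).as_rotvec()).round(2).tolist()); dp.append(Rn.inv().apply(pos-X).round(4).tolist())
    print('rot',dr,'\npos',dp)
def where(th=None):
    "measured lip tip in face axes (mm), raise angle, force in face axes"
    o=status.get_obs(); Rt=R.from_quat(o["tool_rot"]).as_matrix(); C=np.c_[-Rt[:,1],-Rt[:,0],-Rt[:,2]]
    tip=np.array(o["position"])-C@OFF+C@[-.048,0,-.035]; O,M=T(P)
    print("t",round(o["time"],2),"tip",((tip-O)@M*1e3).round(1),"rot",np.degrees(R.from_matrix(M.T@C).as_rotvec()).round(1),"F",(np.array(o["ft_force"])@M).round(1),"w",round(o["grip_width"],4),"q",np.round(o["q"],2))
E
python3 -c "
from path import *
where(); seq((22,50,15),(16,25,15),(15,8,15))"
```

```text
t 17.65 tip [32.9  0.7 80.3] rot [  0.3 -15.2   0.1] F [-1.2  0.5 -1.8] w 0.0114 q [-0.67  0.42  2.31  3.31  0.37 -0.09]
rot [[-0.18, 0.31, 0.05], [-0.18, 0.31, 0.05], [-0.18, 0.31, 0.05]] 
pos [[0.0007, 0.0184, 0.0266], [0.0008, 0.0307, 0.0491], [0.0009, 0.0362, 0.0653]]
```

Call:
arm_command(delta_rot=[[-0.2, 0.3, 0], [-0.2, 0.3, 0], [-0.2, 0.3, 0], [-0.2, 0.3, 0], [-0.2, 0.3, 0], [-0.2, 0.3, 0], [-0.2, 0.3, 0]], delta_pos=[[0.001, 0.009, 0.013], [0.001, 0.018, 0.027], [0.001, 0.025, 0.038], [0.001, 0.031, 0.049], [0.001, 0.034, 0.058], [0.001, 0.036, 0.065], [0.001, 0.036, 0.065]], gripper=[1, 1, 1, 1, 1, 1, 1])

```text
time: 18.23
position: [0.4722, -0.2568, 0.1206]
tool_rot: [-0.365, 0.849, -0.352, 0.151]
ft_force: [1.2, -0.6, -2.2]
grip_width: 0.0117
grip_force: 45.0
```

```bash
python3 -c "
from path import *
where(); seq((15,3,15),(15,0,15),(15,-2,15),(15,-4,15))"
```

```text
t 18.23 tip [16.1  0.1  7.3] rot [  0.  -15.1   0. ] F [ 0.   0.4 -2.5] w 0.0117 q [-0.67  0.65  2.31  3.25  0.61 -0.03]
rot [[-0.05, 0.02, 0.04], [-0.05, 0.02, 0.04], [-0.05, 0.02, 0.04], [-0.05, 0.02, 0.04]] 
pos [[0.0001, 0.0022, 0.0039], [0.0001, 0.0029, 0.0068], [0.0001, 0.0035, 0.0088], [0.0001, 0.004, 0.0107]]
```

Call:
arm_command(delta_rot=[[0, 0, 0], [0, 0, 0], [0, 0, 0], [0, 0, 0], [0, 0, 0], [0, 0, 0]], delta_pos=[[0, 0.002, 0.003], [0, 0.003, 0.006], [0, 0.0033, 0.008], [0, 0.004, 0.01], [0, 0.004, 0.01], [0, 0.004, 0.01]], gripper=[1, 1, 1, 1, 1, 1])

```text
time: 18.73
position: [0.4743, -0.2597, 0.1117]
tool_rot: [-0.364, 0.849, -0.352, 0.151]
ft_force: [0.7, 0.5, -1.4]
grip_width: 0.0117
grip_force: 45.0
```

```bash
python3 -c "
from path import *
where(); seq((15,-3,15),(15,-6,15),(5,-2.5,15))
d={n:viewer.camera(n) for n in('scene','top')}; pickle.dump(d,open('c4.pkl','wb'))
cv2.imwrite('pics/c4.png',cv2.resize(d['scene']['pixels'][180:250,265:335],None,fx=8,fy=8,interpolation=cv2.INTER_CUBIC))"
```

```text
t 18.73 tip [14.6 -0.5 -2.2] rot [ -0.  -15.1  -0. ] F [-0.6  0.8 -1.3] w 0.0117 q [-0.67  0.68  2.31  3.25  0.63 -0.02]
rot [[-0.07, -0.04, -0.01], [-0.07, -0.04, -0.01], [-0.07, -0.04, -0.01]] 
pos [[-0.0005, -0.0002, 0.0009], [-0.0005, 0.0006, 0.0038], [-0.0005, 0.0093, -0.0022]]
```

View pics/c4.png

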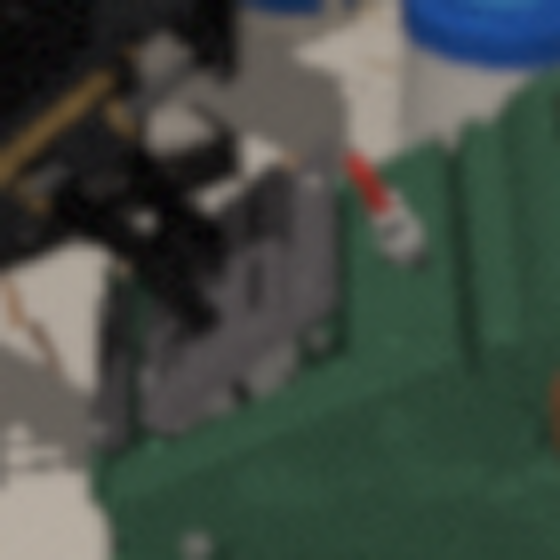

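The scene crop shows the cover raised above the compartment, with the lip edge at about (145,400) just uphill of the dark ledge at (115,370). There's no contact yet, so I'll descend until it touches.

Call:
arm_command(delta_rot=[[0, 0, 0], [0, 0, 0], [0, 0, 0], [0, 0, 0]], delta_pos=[[-0.0003, 0, 0.001], [-0.0005, 0.0003, 0.002], [-0.0005, 0.0006, 0.003], [-0.0005, 0.0006, 0.003]], gripper=[1, 1, 1, 1])

```text
time: 19.17
position: [0.4759, -0.2606, 0.1088]
tool_rot: [-0.364, 0.849, -0.352, 0.151]
ft_force: [-0.8, -0.4, -1.9]
grip_width: 0.0117
grip_force: 45.0
```

```bash
python3 -c "
from path import *
where(); seq((15,-8,15),(5,-2.5,15))"
```

```text
t 19.17 tip [14.7 -0.  -5.5] rot [ -0.  -15.1  -0. ] F [-1.2 -0.8 -1.5] w 0.0117 q [-0.67  0.69  2.3   3.25  0.63 -0.02]
rot [[-0.06, -0.04, -0.01], [-0.06, -0.04, -0.01]] 
pos [[-0.0, 0.0004, 0.0025], [-0.0, 0.0086, -0.0054]]
```

Call:
arm_command(delta_rot=[[0, 0, 0], [0, 0, 0], [0, 0, 0], [0, 0, 0]], delta_pos=[[0, 0, 0.001], [0, 0.0003, 0.002], [0, 0.0005, 0.003], [0, 0.0005, 0.003]], gripper=[1, 1, 1, 1])

```text
time: 19.5
position: [0.4768, -0.2614, 0.1075]
tool_rot: [-0.364, 0.849, -0.353, 0.151]
ft_force: [-3.9, 3.1, 7.1]
grip_width: 0.0118
grip_force: 45.1
```

```bash
python3 -c "
from path import *
where(); seq((15,-10,15),(5,-2.5,15))"
```

```text
t 19.5 tip [15.2 -0.1 -7.4] rot [ -0.  -15.2  -0. ] F [-0.7 -0.5  8.7] w 0.0118 q [-0.67  0.69  2.3   3.25  0.64 -0.02]
rot [[-0.18, -0.04, -0.0], [-0.18, -0.04, -0.0]] 
pos [[-0.0, 0.0008, 0.0026], [-0.0, 0.0085, -0.0072]]
```

```bash
cat >> mach.py <<'E'
P[:3]=W(P,[0,0,-.004])[0]
E
python3 -c "
from path import *
where(); seq((15,-2,15),(10,-2.2,15),(6,-2.2,15),(3,-2.2,15),(0,-2.2,15))"
```

```text
t 19.5 tip [15.2 -0.1 -3.4] rot [ -0.  -15.2  -0. ] F [-0.7 -0.5  8.7] w 0.0118 q [-0.67  0.69  2.3   3.25  0.64 -0.02]
rot [[-0.18, -0.04, -0.0], [-0.18, -0.04, -0.0], [-0.18, -0.04, -0.0], [-0.18, -0.04, -0.0], [-0.18, -0.04, -0.0]] 
pos [[-0.0, -0.0002, -0.0012], [-0.0, 0.0046, -0.0023], [-0.0, 0.0085, -0.0034], [-0.0, 0.0114, -0.0042], [-0.0, 0.0143, -0.005]]
```

Call:
arm_command(delta_rot=[[0, 0, 0], [0, 0, 0], [0, 0, 0], [0, 0, 0], [0, 0, 0], [0, 0, 0]], delta_pos=[[0, 0, -0.002], [0, 0.003, -0.0027], [0, 0.006, -0.0035], [0, 0.0085, -0.0042], [0, 0.0095, -0.0045], [0, 0.0095, -0.0045]], gripper=[1, 1, 1, 1, 1, 1])

```text
time: 20.0
position: [0.4695, -0.2546, 0.1023]
tool_rot: [-0.364, 0.849, -0.352, 0.15]
ft_force: [0.5, 0.5, -1.4]
grip_width: 0.0121
grip_force: 45.0
```

```bash
python3 -c "
from path import *
where(); seq((3,-2.2,15),(0,-2.2,15))"
```

```text
t 20.0 tip [ 3.8 -0.1 -2.7] rot [ -0. -15.  -0.] F [-0.7  0.7 -1.2] w 0.0121 q [-0.67  0.71  2.33  3.25  0.68 -0.02]
rot [[0.03, -0.05, -0.0], [0.03, -0.05, -0.0]] 
pos [[-0.0001, 0.0007, -0.0007], [-0.0001, 0.0036, -0.0015]]
```

Call:
arm_command(delta_rot=[[0, 0, 0], [0, 0, 0], [0, 0, 0], [0, 0, 0], [0, 0, 0]], delta_pos=[[0, 0.001, -0.0006], [0, 0.002, -0.001], [0, 0.003, -0.0013], [0, 0.004, -0.0016], [0, 0.004, -0.0016]], gripper=[1, 1, 1, 1, 1])

```text
time: 20.42
position: [0.4669, -0.252, 0.1011]
tool_rot: [-0.364, 0.849, -0.352, 0.151]
ft_force: [-0.5, -1.0, -2.2]
grip_width: 0.012
grip_force: 45.0
```

```bash
python3 -c "
from path import *
where(); seq((-2,-2.2,15),(-4,-2.2,15))"
```

```text
t 20.42 tip [ 0.2 -0.  -2. ] rot [ -0. -15.  -0.] F [-0.8 -1.  -2. ] w 0.012 q [-0.67  0.72  2.34  3.25  0.7  -0.01]
rot [[-0.04, -0.04, -0.0], [-0.04, -0.04, -0.0]] 
pos [[-0.0, 0.0021, -0.0003], [-0.0, 0.0041, -0.0009]]
```

Call:
arm_command(delta_rot=[[0, 0, 0], [0, 0, 0], [0, 0, 0], [0, 0, 0], [0, 0, 0]], delta_pos=[[0, 0.001, -0.0003], [0, 0.002, -0.0006], [0, 0.003, -0.0009], [0, 0.004, -0.0012], [0, 0.004, -0.0012]], gripper=[1, 1, 1, 1, 1])

```text
time: 20.83
position: [0.4665, -0.2514, 0.101]
tool_rot: [-0.363, 0.848, -0.356, 0.152]
ft_force: [3.7, -2.6, 4.7]
grip_width: 0.0114
grip_force: 45.0
```

```bash
python3 -c "
from path import *
where(); seq((-6,-2.2,15),(-8,-2.2,15))
d={n:viewer.camera(n) for n in('scene','top')}; pickle.dump(d,open('c5.pkl','wb'))
cv2.imwrite('pics/c5.png',cv2.resize(d['scene']['pixels'][180:250,265:335],None,fx=8,fy=8,interpolation=cv2.INTER_CUBIC))"
```

```text
t 20.83 tip [-0.3  0.1 -2. ] rot [ -0.  -15.5  -0. ] F [6.2 0.7 1.8] w 0.0114 q [-0.67  0.73  2.34  3.24  0.72 -0.01]
rot [[-0.51, -0.03, -0.01], [-0.51, -0.03, -0.01]] 
pos [[0.0001, 0.0053, -0.0009], [0.0001, 0.0073, -0.0015]]
```

View pics/c5.png

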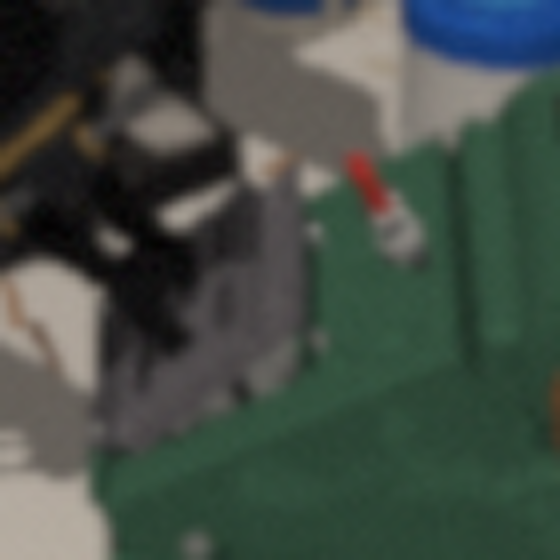

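Call:
arm_command(delta_rot=[[0, 0, 0], [0, 0, 0], [0, 0, 0]], delta_pos=[[0, -0.003, 0.0005], [0, -0.005, 0.001], [0, -0.005, 0.001]], gripper=[1, 1, 1])

```text
time: 21.18
position: [0.4665, -0.2517, 0.1014]
tool_rot: [-0.364, 0.85, -0.351, 0.15]
ft_force: [0.6, -1.2, -1.0]
grip_width: 0.0117
grip_force: 45.0
```

```bash
python3 -c "
from path import *
where(); seq((.9,-2,15),(.7,-1.6,12),(.5,-1.1,9),(.4,-.6,6),(.3,-.2,4),(.3,0,2),(.3,0.2,0),(.3,-1,0))"
```

```text
t 21.18 tip [-0.3 -0.1 -1.3] rot [ -0.  -14.8  -0. ] F [ 0.6 -0.5 -1.5] w 0.0117 q [-0.67  0.71  2.33  3.25  0.69 -0.01]
rot [[0.17, -0.04, -0.01], [-2.83, -0.04, -0.01], [-5.83, -0.04, -0.01], [-8.83, -0.04, -0.01], [-10.83, -0.04, -0.01], [-12.83, -0.04, -0.01], [-14.83, -0.04, -0.01], [-14.83, -0.04, -0.01]] 
pos [[-0.0, -0.001, 0.0008], [-0.0, -0.0018, 0.0029], [-0.0, -0.0026, 0.0049], [-0.0, -0.0033, 0.0071], [-0.0, -0.0037, 0.0084], [-0.0, -0.0041, 0.01], [-0.0001, -0.0044, 0.0116], [-0.0001, -0.0041, 0.0128]]
```

Call:
arm_command(delta_rot=[[-1, 0, 0], [-3, 0, 0], [-4.5, 0, 0], [-6, 0, 0], [-7.5, 0, 0], [-9, 0, 0], [-9, 0, 0]], delta_pos=[[0, -0.001, 0.001], [0, -0.0018, 0.003], [0, -0.0022, 0.004], [0, -0.0026, 0.005], [0, -0.003, 0.006], [0, -0.0033, 0.007], [0, -0.0033, 0.007]], gripper=[1, 1, 1, 1, 1, 1, 1])

```text
time: 21.77
position: [0.4721, -0.257, 0.0992]
tool_rot: [-0.375, 0.874, -0.283, 0.121]
ft_force: [-0.1, -1.1, -1.7]
grip_width: 0.0114
grip_force: 45.0
```

```bash
python3 -c "
from path import *
where(); seq((.3,-.2,4),(.3,0,2),(.3,0.2,0),(.3,-1,0))"
```

```text
t 21.77 tip [ 1.  -0.  -0.3] rot [-0.  -5.9 -0. ] F [-0.2 -0.9 -1.8] w 0.0114 q [-0.68  0.61  2.22  3.3   0.32 -0.08]
rot [[-1.9, -0.04, -0.05], [-3.9, -0.04, -0.05], [-5.9, -0.04, -0.05], [-5.9, -0.04, -0.05]] 
pos [[-0.0001, 0.0001, 0.0014], [-0.0001, -0.0005, 0.0029], [-0.0001, -0.0011, 0.0045], [-0.0001, -0.001, 0.0057]]
```

Call:
arm_command(delta_rot=[[-1, 0, 0], [-2, 0, 0], [-3, 0, 0], [-4, 0, 0], [-4, 0, 0]], delta_pos=[[0, 0.0002, 0.0007], [0, 0, 0.0015], [0, -0.0002, 0.0022], [0, -0.0005, 0.003], [0, -0.0005, 0.003]], gripper=[1, 1, 1, 1, 1])

```text
time: 22.18
position: [0.4732, -0.258, 0.0966]
tool_rot: [-0.379, 0.884, -0.252, 0.108]
ft_force: [-0.2, 0.9, -0.3]
grip_width: 0.0115
grip_force: 45.0
```

```bash
python3 -c "
from path import *
where(); seq((.3,0.2,0),(.3,-1,0))
o=status.get_obs();print(np.round(o['moment'],2))"
```

```text
t 22.18 tip [-0.7 -0.1 -0. ] rot [-0.  -1.9 -0. ] F [-0.8  0.5  0.1] w 0.0115 q [-0.68  0.59  2.17  3.38  0.18 -0.17]
rot [[-1.86, -0.04, -0.04], [-1.86, -0.04, -0.04]] 
pos [[-0.0001, -0.0016, 0.0014], [-0.0001, -0.0016, 0.0026]]
[0.54 0.22 0.05]
```

Call:
arm_command(delta_rot=[[-1, 0, 0], [-1.9, 0, 0], [-1.9, 0, 0], [-1.9, 0, 0]], delta_pos=[[0, -0.0008, 0.0008], [0, -0.0014, 0.0015], [0, -0.0014, 0.002], [0, -0.0014, 0.002]], gripper=[1, 1, 1, 1])

```text
time: 22.52
position: [0.4736, -0.2584, 0.0957]
tool_rot: [-0.381, 0.888, -0.237, 0.101]
ft_force: [-3.0, 3.2, 5.5]
grip_width: 0.0114
grip_force: 45.0
```

```bash
python3 -c "
from path import *
where(); seq((.3,-1,0),(.3,-2,0))
o=status.get_obs();print(np.round(o['moment'],2))"
```

```text
t 22.52 tip [-1.3 -0.   0.6] rot [-0.   0.1 -0. ] F [-1.1  0.3  7. ] w 0.0114 q [-0.68  0.58  2.14  3.5   0.11 -0.29]
rot [[0.08, -0.04, -0.01], [0.08, -0.04, -0.01]] 
pos [[-0.0, -0.0016, 0.0015], [-0.0, -0.0016, 0.0025]]
[0.51 0.19 0.06]
```

Call:
arm_command(delta_rot=[[0, 0, 0], [0, 0, 0], [0, 0, 0], [0, 0, 0], [0, 0, 0], [0, 0, 0], [0, 0, 0], [0, 0, 0]], delta_pos=[[0, 0, 0.001], [0, 0, 0.0015], [0, 0, 0.0015], [0, 0, 0], [0, 0, 0], [0, 0, 0], [0, 0, 0], [0, 0, 0]], gripper=[1, 1, 1, 1, 0, 0, 0, 0])

```text
time: 23.18
position: [0.476, -0.2608, 0.0961]
tool_rot: [-0.38, 0.888, -0.239, 0.102]
ft_force: [0.8, 0.0, 0.5]
grip_width: 0.0305
grip_force: 0.0
```

```bash
python3 -c "
from path import *
where()"
```

```text
t 23.18 tip [ 1.9 -0.1 -1. ] rot [-0.1 -0.2 -0. ] F [0.7 0.5 0.2] w 0.0305 q [-0.69  0.59  2.14  3.5   0.11 -0.29]
```

The cover went down over the pins with no resistance and is released, with the raise angle at about 0. Next: retreat and plan the latch push with closed fingers.

```bash
cat >> path.py <<'E'
P[:3]=W(P,[-.0018,0,0])[0]   # contact-corrected along the slope
def tool(fx,fy,fz,lean,spin):
    "TCP at face (fx,fy,fz) mm, leaning back lean deg from the face normal; spin = turn about tool z from tool y=-face x"
    Rc=face_R(P[3],np.pi/6+np.radians(lean))@FL@R.from_euler('z',spin,degrees=True).as_matrix()
    return W(P,np.array([fx,fy,fz])/1e3)[0],Rc
def trows(*A):
    o=status.get_obs(); Rn=R.from_quat(o["tool_rot"]); X=np.array(o["position"]); dr=[];dp=[]
    for a in A:
        pos,Rc=tool(*a); dr.append(np.degrees((Rn.inv()*R.from_matrix(Rc)).as_rotvec()).round(1).tolist()); dp.append(Rn.inv().apply(pos-X).round(4).tolist())
    print('rot',dr,'\npos',dp)
def tw():
    o=status.get_obs(); O,M=T(P); print("t",round(o["time"],2),"tcp face",((np.array(o["position"])-O)@M*1e3).round(1),"F",(np.array(o["ft_force"])@M).round(1),"w",round(o["grip_width"],4),"q",np.round(o["q"],2))
E
python3 - <<'E'
from path import *
tw(); q=status.get_obs()["q"]
for a in((50,0,50,3,0),(50,0,60,6,0),(50,0,100,10,0),(80,30,100,10,45),(150,43,60,10,90),(150,43,16,10,90),(150,43,16,5,90),(150,43,16,15,90),(115,19,16,10,90),(150,43,16,0,90),(150,43,60,10,-90),(150,43,16,10,-90)):
    pos,Rc=tool(*a); print(a,[x.round(2).tolist() for x in ik(pos,Rc,g,q)])
E
```

```text
t 23.18 tcp face [51.6 -0.1 18.6] F [0.7 0.5 0.2] w 0.0305 q [-0.69  0.59  2.14  3.5   0.11 -0.29]
(50, 0, 50, 3, 0) [[-0.68, 0.53, 2.19, 3.42, 0.16, -0.21]]
(50, 0, 60, 6, 0) [[-0.67, 0.52, 2.24, 3.35, 0.25, -0.13]]
(50, 0, 100, 10, 0) [[-0.66, 0.44, 2.3, 3.35, 0.31, -0.12]]
(80, 30, 100, 10, 45) [[-0.58, 0.42, 2.2, 3.75, 0.2, 0.33]]
(150, 43, 60, 10, 90) [[-0.59, 0.48, 2.01, 4.38, 0.12, 0.47]]
(150, 43, 16, 10, 90) [[-0.59, 0.58, 1.99, 3.9, 0.15, 0.94]]
(150, 43, 16, 5, 90) [[-0.6, 0.56, 1.93, -1.06, 0.1, -0.38]]
(150, 43, 16, 15, 90) [[-0.59, 0.61, 2.04, 3.56, 0.31, 1.29]]
(115, 19, 16, 10, 90) [[-0.64, 0.59, 2.09, 3.46, 0.25, 1.35]]
(150, 43, 16, 0, 90) [[-0.61, 0.55, 1.87, -0.35, 0.22, -1.1]]
(150, 43, 60, 10, -90) [[-0.59, 0.48, 2.01, 4.38, 0.12, -2.67]]
(150, 43, 16, 10, -90) [[-0.59, 0.58, 1.99, 3.9, 0.15, -2.2]]
```

```bash
python3 - <<'E'
from path import *
A=[(51.6,0,28,0,0),(51.6,0,42,1,0),(51,0,56,3,0),(50,0,72,7,0),(50,0,88,12,0),(54,2,96,16,6),(58,5,100,18,13),(64,8,100,18,20),(70,11,100,18,27),(77,14,100,18,34),(84,17,100,18,41),(91,20,100,18,48)]
trows(*A)
q=status.get_obs()["q"]
for a in(A[3],A[6],A[11],(150,45,65,18,90),(154,45,16,15,90)):
    pos,Rc=tool(*a); s=ik(pos,Rc,g,q); print(a,[x.round(2).tolist() for x in s])
E
```

```text
rot [[-0.2, -0.1, -0.0], [0.8, -0.1, -0.0], [2.8, -0.1, -0.0], [6.8, -0.1, -0.0], [11.8, -0.1, -0.0], [15.8, -0.9, 5.9], [17.8, -2.1, 12.9], [17.7, -3.2, 19.8], [17.5, -4.3, 26.8], [17.3, -5.3, 33.7], [17.1, -6.4, 40.6], [16.8, -7.5, 47.6]] 
pos [[-0.0001, -0.0, -0.0094], [-0.0001, -0.0, -0.0234], [-0.0001, 0.0005, -0.0374], [-0.0001, 0.0015, -0.0534], [-0.0001, 0.0014, -0.0694], [-0.0021, -0.0026, -0.0774], [-0.0051, -0.0066, -0.0814], [-0.0081, -0.0126, -0.0813], [-0.0111, -0.0186, -0.0813], [-0.0141, -0.0256, -0.0813], [-0.0171, -0.0326, -0.0813], [-0.0201, -0.0396, -0.0813]]
(50, 0, 72, 7, 0) [[-0.67, 0.5, 2.25, 3.35, 0.26, -0.13]]
(58, 5, 100, 18, 13) [[-0.64, 0.53, 2.37, 3.3, 0.6, 0.18]]
(91, 20, 100, 18, 48) [[-0.6, 0.48, 2.28, 3.41, 0.46, 0.7]]
(150, 45, 65, 18, 90) [[-0.57, 0.52, 2.1, 3.6, 0.33, 1.27]]
(154, 45, 16, 15, 90) [[-0.58, 0.6, 2.03, 3.58, 0.29, 1.27]]
```

Call:
arm_command(delta_rot=[[0, 0, 0], [0.8, 0, 0], [2.8, 0, 0], [6.8, 0, 0], [11.8, 0, 0], [15.8, -0.9, 5.9], [17.8, -2.1, 12.9], [17.7, -3.2, 19.8], [17.5, -4.3, 26.8], [17.3, -5.3, 33.7], [17.1, -6.4, 40.6], [16.8, -7.5, 47.6]], delta_pos=[[0, 0, -0.0094], [0, 0, -0.0234], [0, 0.0005, -0.0374], [0, 0.0015, -0.0534], [0, 0.0014, -0.0694], [-0.002, -0.0026, -0.0774], [-0.005, -0.0066, -0.081], [-0.008, -0.0126, -0.081], [-0.011, -0.0186, -0.081], [-0.014, -0.0256, -0.081], [-0.017, -0.0326, -0.081], [-0.02, -0.0396, -0.081]], gripper=[0, 0, 0, 0, 0, 1, 1, 1, 1, 1, 1, 1])

```text
time: 24.18
position: [0.4855, -0.2418, 0.1863]
tool_rot: [0.015, 0.913, -0.275, 0.299]
ft_force: [1.0, -0.2, 0.2]
grip_width: 0.0055
grip_force: 0.0
```

```bash
python3 - <<'E'
from path import *
tw()
A=[(100,25,98,18,55),(110,30,96,18,62),(120,35,94,18,69),(130,40,90,18,76),(140,45,85,18,83),(150,48,80,18,90),(156,48,65,17,90),(156,48,65,17,90)]
trows(*A)
d={n:viewer.camera(n) for n in('scene','top')}; pickle.dump(d,open('c6.pkl','wb'))
c=lambda im,x0,y0,w,h,f:cv2.resize(im[y0:y0+h,x0:x0+w],None,fx=f,fy=f,interpolation=cv2.INTER_CUBIC)
cv2.imwrite("pics/c6.png",np.hstack([c(d["scene"]["pixels"],265,160,65,95,6),c(d["top"]["pixels"],275,130,65,95,6)]))
S,t=d["scene"],d["top"]; x=W(P,np.array([[134,28,21],[134,0,12.5],[94,38,4],[94,-38,4],[104.5,60,4],[104.5,-60,4]])/1e3)
print("pred",((proj(S,x)-[265,160])*6+3).round().tolist(),((proj(t,x)-[275,130])*6+[393,3]).round().tolist())
E
```

```text
t 24.18 tcp face [91.4 20.2 99.8] F [ 0.8  0.5 -0.2] w 0.0055 q [-0.6   0.48  2.28  3.41  0.46  0.71]
rot [[-0.0, -0.0, 6.6], [-0.0, -0.0, 13.6], [-0.0, -0.0, 20.6], [-0.0, 0.0, 27.6], [-0.0, 0.0, 34.6], [-0.0, 0.0, 41.6], [-0.4, 1.0, 41.6], [-0.4, 1.0, 41.6]] 
pos [[-0.0089, -0.0015, 0.0044], [-0.0189, -0.0037, 0.0094], [-0.0289, -0.0058, 0.0144], [-0.0384, -0.0076, 0.0213], [-0.0476, -0.0091, 0.0291], [-0.0556, -0.0122, 0.037], [-0.0564, -0.0129, 0.0531], [-0.0564, -0.0129, 0.0531]]
pred [[284.0, 259.0], [293.0, 299.0], [232.0, 303.0], [234.0, 380.0], [249.0, 274.0], [252.0, 396.0]] [[631.0, 269.0], [670.0, 296.0], [582.0, 296.0], [677.0, 380.0], [566.0, 260.0], [716.0, 392.0]]
```

View pics/c6.png

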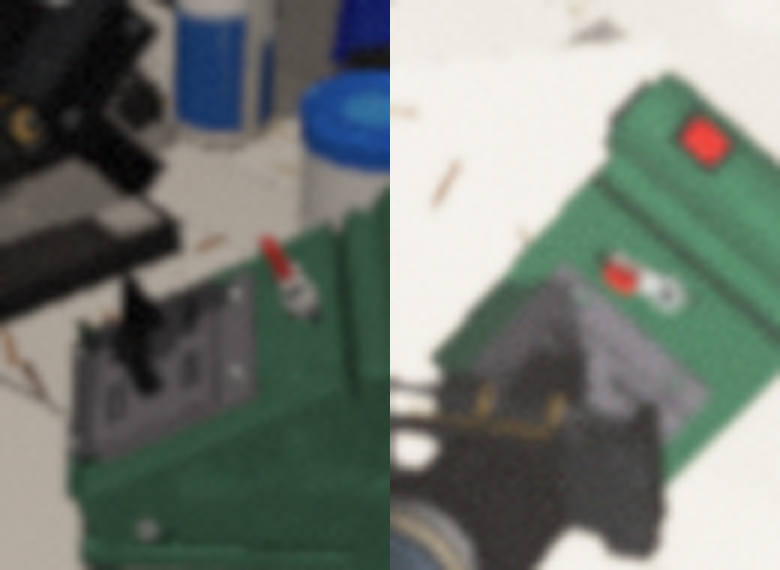

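The cover is seated: both pins show through the flange holes in the scene, at (236,292) and (237,370), and its edges lie in the face. The red tab is at (277,258), a little past its zero. The earlier 4 mm height offset came from the cork mat, so I'm removing it for the tool frame.

```bash
cat >> path.py <<'E'
P[:3]=W(P,[0,0,.004])[0]
def blk(phi,over=0,z=18,lean=15):
    t=np.array([-np.cos(phi),-np.sin(phi)]); c=np.array([134-28*np.sin(phi),28*np.cos(phi)])-(4-over)*t+[9.5,15]; return (c[0],c[1],z,lean,90)
E
python3 - <<'E'
from path import *
tw()
A=[(100,25,100,18,55),(110,30,98,18,62),(120,35,94,18,69),(130,40,88,18,76),(140,43,80,17,83),(148,43,68,16,90),(150,43,54,15,90),(150,43,40,15,90),(150,43,40,15,90)]
trows(*A)
print([tuple(np.round(blk(f),1)) for f in np.linspace(.2,1.571,8)])
for a in [A[-1],(150,43,18,15,90)]+[blk(f) for f in(.3,.9,1.57)]:
    pos,Rc=tool(*a); print([x.round(2).tolist() for x in ik(pos,Rc,g,status.get_obs()["q"])])
E
```

```text
t 24.28 tcp face [92.9 20.4 96.1] F [-0.4  0.4  0.2] w 0.0021 q [-0.6   0.48  2.27  3.41  0.46  0.7 ]
rot [[-0.1, 0.2, 7.0], [-0.1, 0.2, 14.0], [-0.1, 0.2, 21.0], [-0.1, 0.2, 28.0], [-0.5, 1.1, 35.0], [-0.8, 2.1, 42.0], [-1.2, 3.1, 42.0], [-1.2, 3.1, 42.0], [-1.2, 3.1, 42.0]] 
pos [[-0.0089, -0.0019, -0.0015], [-0.0189, -0.0041, 0.0035], [-0.0284, -0.0059, 0.0105], [-0.0374, -0.0073, 0.0193], [-0.0446, -0.0098, 0.03], [-0.0474, -0.0123, 0.0439], [-0.0456, -0.0107, 0.0578], [-0.0423, -0.0078, 0.0711], [-0.0423, -0.0078, 0.0711]]
[(np.float64(141.9), np.float64(43.2), np.float64(18.0), np.float64(15.0), np.float64(90.0)), (np.float64(136.4), np.float64(42.4), np.float64(18.0), np.float64(15.0), np.float64(90.0)), (np.float64(131.2), np.float64(40.5), np.float64(18.0), np.float64(15.0), np.float64(90.0)), (np.float64(126.5), np.float64(37.6), np.float64(18.0), np.float64(15.0), np.float64(90.0)), (np.float64(122.4), np.float64(33.8), np.float64(18.0), np.float64(15.0), np.float64(90.0)), (np.float64(119.1), np.float64(29.4), np.float64(18.0), np.float64(15.0), np.float64(90.0)), (np.float64(116.8), np.float64(24.4), np.float64(18.0), np.float64(15.0), np.float64(90.0)), (np.float64(115.5), np.float64(19.0), np.float64(18.0), np.float64(15.0), np.float64(90.0))]
[[-0.58, 0.54, 2.06, 3.64, 0.27, 1.21]]
[[-0.59, 0.59, 2.04, 3.57, 0.3, 1.28]]
[[-0.58, 0.6, 2.07, 3.54, 0.33, 1.32]]
[[-0.59, 0.61, 2.11, 3.47, 0.38, 1.39]]
[[-0.63, 0.62, 2.15, 3.37, 0.41, 1.45]]
```

Call:
arm_command(delta_rot=[[-0.1, 0.2, 7], [-0.1, 0.2, 14], [-0.1, 0.2, 21], [-0.1, 0.2, 28], [-0.5, 1.1, 35], [-0.8, 2.1, 42], [-1.2, 3.1, 42], [-1.2, 3.1, 42], [-1.2, 3.1, 42]], delta_pos=[[-0.009, -0.002, -0.0015], [-0.019, -0.004, 0.0035], [-0.0284, -0.006, 0.0105], [-0.0374, -0.0073, 0.019], [-0.0446, -0.01, 0.03], [-0.0474, -0.012, 0.044], [-0.0456, -0.011, 0.058], [-0.0423, -0.008, 0.071], [-0.0423, -0.008, 0.071]], gripper=[1, 1, 1, 1, 1, 1, 1, 1, 1], grip_force=10)

```text
time: 25.03
position: [0.5564, -0.2796, 0.1636]
tool_rot: [0.342, 0.86, -0.142, 0.352]
ft_force: [-0.1, -0.6, -0.1]
grip_width: 0.0003
grip_force: 0.0
```

```bash
python3 - <<'E'
from path import *
tw()
trows((150,43,30,15,90),(150,43,22,15,90),(150,43,18,15,90),*[blk(f) for f in(0,.25,.5,.7)])
E
```

```text
t 25.03 tcp face [147.1  41.7  37.5] F [ 0.3 -0.5 -0.2] w 0.0003 q [-0.58  0.55  2.06  3.64  0.27  1.21]
rot [[-0.1, -0.4, 0.3], [-0.1, -0.4, 0.3], [-0.1, -0.4, 0.3], [-0.1, -0.4, 0.3], [-0.1, -0.4, 0.3], [-0.1, -0.4, 0.3], [-0.1, -0.4, 0.3]] 
pos [[-0.0009, 0.0014, 0.008], [0.0011, 0.0014, 0.0157], [0.0021, 0.0014, 0.0196], [0.0045, 0.0014, 0.019], [0.0113, 0.0015, 0.0172], [0.018, -0.0001, 0.0155], [0.0229, -0.0025, 0.0142]]
```

Call:
arm_command(delta_rot=[[0, 0, 0], [0, 0, 0], [0, 0, 0], [0, 0, 0], [0, 0, 0], [0, 0, 0], [0, 0, 0], [0, 0, 0]], delta_pos=[[-0.001, 0.001, 0.008], [0.001, 0.001, 0.016], [0.002, 0.001, 0.0196], [0.0045, 0.001, 0.019], [0.008, 0.001, 0.018], [0.0113, 0.0015, 0.017], [0.015, 0.001, 0.016], [0.018, 0, 0.0155]], gripper=[1, 1, 1, 1, 1, 1, 1, 1])

```text
time: 25.7
position: [0.5552, -0.2773, 0.1431]
tool_rot: [0.343, 0.858, -0.142, 0.354]
ft_force: [0.8, -0.1, 1.4]
grip_width: 0.0003
grip_force: 0.7
```

```bash
python3 - <<'E'
from path import *
tw()
trows(*[blk(f) for f in(.6,.75,.9,1.05,1.2,1.35,1.5,1.571)],blk(1.571,3))
E
```

```text
t 25.7 tcp face [134.7  42.5  20.9] F [1.2 0.5 0.9] w 0.0003 q [-0.58  0.6   2.08  3.54  0.33  1.32]
rot [[-0.0, -0.1, 0.0], [-0.0, -0.1, 0.0], [-0.0, -0.1, 0.0], [-0.0, -0.1, 0.0], [-0.0, -0.1, 0.0], [-0.0, -0.1, 0.0], [-0.0, -0.1, 0.0], [-0.0, -0.1, 0.0], [-0.0, -0.1, 0.0]] 
pos [[0.0043, -0.0021, 0.0019], [0.0079, -0.0042, 0.0009], [0.011, -0.0069, 0.0001], [0.0138, -0.0101, -0.0006], [0.0161, -0.0136, -0.0012], [0.0178, -0.0174, -0.0017], [0.019, -0.0215, -0.002], [0.0193, -0.0235, -0.0021], [0.0193, -0.0265, -0.0021]]
```

Call:
arm_command(delta_rot=[[0, 0, 0], [0, 0, 0], [0, 0, 0], [0, 0, 0], [0, 0, 0], [0, 0, 0], [0, 0, 0], [0, 0, 0], [0, 0, 0], [0, 0, 0], [0, 0, 0]], delta_pos=[[0.0043, -0.002, 0.001], [0.008, -0.0042, 0], [0.011, -0.007, 0], [0.0138, -0.01, -0.0006], [0.016, -0.0136, -0.0012], [0.0178, -0.0174, -0.0017], [0.019, -0.0205, -0.002], [0.019, -0.0235, -0.002], [0.019, -0.0255, -0.002], [0.019, -0.0265, -0.002], [0.019, -0.0265, -0.002]], gripper=[1, 1, 1, 1, 1, 1, 1, 1, 1, 1, 1])

```text
time: 26.62
position: [0.5256, -0.2862, 0.13]
tool_rot: [0.343, 0.859, -0.141, 0.353]
ft_force: [0.2, 0.4, -0.3]
grip_width: 0.0008
grip_force: 0.4
```

```bash
python3 - <<'E'
from path import *
tw()
d={n:viewer.camera(n) for n in('scene','top')}; pickle.dump(d,open('c7.pkl','wb'))
trows(blk(1.571,6))
E
```

```text
t 26.62 tcp face [114.8  15.6  17.3] F [-0.3  0.5 -0.2] w 0.0008 q [-0.64  0.62  2.15  3.35  0.41  1.46]
rot [[-0.0, -0.2, -0.0]] 
pos [[0.0002, -0.0027, -0.0007]]
```

Call:
arm_command(delta_rot=[[0, 0, 0], [0, 0, 0], [0, 0, 0], [0, 0, 0], [0, 0, 0]], delta_pos=[[0, -0.0015, 0], [0, -0.003, 0], [0, -0.0045, 0], [0, -0.006, 0], [0, -0.006, 0]], gripper=[1, 1, 1, 1, 1])

```text
time: 27.13
position: [0.5255, -0.2873, 0.1307]
tool_rot: [0.336, 0.861, -0.14, 0.354]
ft_force: [16.8, 17.2, -1.4]
grip_width: 0.0006
grip_force: 11.8
```

```bash
python3 -c "
from path import *
tw()"
```

```text
t 27.13 tcp face [115.8  14.8  17.5] F [-0.4 24.  -1.4] w 0.0006 q [-0.65  0.62  2.15  3.31  0.41  1.48]
```

Call:
arm_command(delta_rot=[[0, 0, 0], [0, 0, 0], [0, 0, 0], [0, 0, 0], [0, 0, 0], [0, 0, 0], [0, 0, 0], [0, 0, 0], [0, 0, 0]], delta_pos=[[0, 0.006, 0], [0, 0.012, 0], [0, 0.012, -0.02], [0, 0.012, -0.045], [0, 0.012, -0.07], [0, 0.03, -0.09], [0, 0.06, -0.1], [0, 0.09, -0.1], [0, 0.11, -0.1]], gripper=[1, 1, 1, 1, 1, 1, 1, 1, 1])

```text
time: 27.88
position: [0.5391, -0.1736, 0.2031]
tool_rot: [0.344, 0.857, -0.143, 0.356]
ft_force: [0.5, -0.8, -0.4]
grip_width: 0.0001
grip_force: 0.0
```

```bash
python3 - <<'E'
from path import *
tw()
d={n:viewer.camera(n) for n in('scene','top')}; pickle.dump(d,open('c8.pkl','wb'))
c=lambda im,x0,y0,w,h,f:cv2.resize(im[y0:y0+h,x0:x0+w],None,fx=f,fy=f,interpolation=cv2.INTER_CUBIC)
cv2.imwrite("pics/c8.png",np.hstack([c(d["scene"]["pixels"],265,160,65,95,6),c(d["top"]["pixels"],275,130,65,95,6)]))
E
```

```text
t 27.88 tcp face [ 92.7 106.5 114.5] F [ 0.6 -0.3 -0.8] w 0.0001 q [-0.36  0.43  2.12  4.22  0.33  0.81]
```

View pics/c8.png

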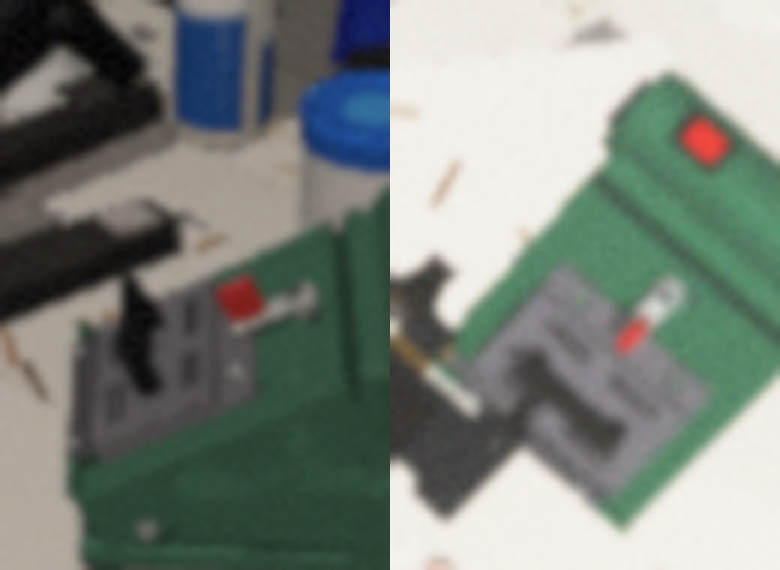

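Cover flush, latch bar across the flange pointing down the slope: pivot (672,293) to tab (632,337) in the top crop. The robot is clear of everything.

Call:
arm_command(delta_rot=[[0, 0, 0], [0, 0, 0], [0, 0, 0]], delta_pos=[[0, 0, -0.02], [0, 0, -0.03], [0, 0, -0.03]], gripper=[1, 1, 1])

```text
time: 28.23
position: [0.5226, -0.1588, 0.2241]
tool_rot: [0.343, 0.858, -0.143, 0.356]
ft_force: [-0.7, 0.5, -0.2]
grip_width: 0.0007
grip_force: 0.0
```

```bash
python3 -c "
from rig import robot
print(robot.hand_in())"
```

```text
the job is handed in; nothing more can be done
None
```

I handed the job in at 28.2 s of the 51 s allowed: the wide-hole cover is hooked under the ledge and flush over both pins, the latch is turned to its stop across the flange, and I never touched the other cover; no verdict came back.

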